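# Lean and clip viewing panels on the stand

## Robot

A 7-joint arm with a two-finger parallel gripper is mounted at the origin on the work surface. World frame = base frame: x ahead of the robot, y to its left, z up, the work surface at z = 0. Lengths are in m, angles in rad, forces in N, time in s.
With the tool pointing down it reaches from about 0.4 to 0.875 m from the base axis. Payload 6.5 kg.
Tool frame: the origin (TCP) lies on the centre line of the jaws, within the pads' length; the fingertips stand manip.nose_length ahead of it and the grasp point (between the pads) lies 2 mm behind it (manip.nose_length is the distance from the TCP to the fingertips, in m); z points along the fingers, y is the line along which they close (so a half turn about z gives the same grasp; the last joint's range is limited). The gripper opens to 88 mm and grips with 3 to 60 N. Pads are 18 mm wide; open, the fingers measure 123 mm over their backs; the gripper's body (75 mm by 187 mm) begins 45 mm behind the grasp point.
Start: joints at [-1.317, 0.536, -0.004, 1.538, 0.003, 1.067, -0.071], TCP at [0.204, 0.617, 0.256] pointing down, gripper open.
Joint ranges: [-2.7, 2.7], [-0.37, 2.16], [-1.27, 1.26], [0.24, 2.4], [-1.31, 4.45], [0.19, 1.91], [-2.76, 2.76]. Speed limits (rad/s): [2.39, 2.39, 3.14, 3.14, 3.14, 3.14, 3.14].

## Interface

Orientations are given as a 3x3 rotation matrix whose columns are the frame's x, y, z axes.
In Python, from bench import manip, read_camera, camera_params, models gives the robot as it stands. The module is installed in compiled form; this text tells all that it offers.
- The arm moves only by the tool apply_moves, never from a script. Its arguments are lists of equal length, an entry for each row: "delta_pos": the shift along the tool's x, y, z in mm, a list of three; "twist": the turn, a rotation vector about the tool's x, y, z in rad, a list of three; "hand": the closure, from -1 (fully open) to 1 (shut). A call has 1 to 12 rows; each row is the pose to reach, as a shift and turn from the pose commanded when the call began, along the tool's axes at that moment; what a row does not reach only later rows make up. A row lasts 1/8 s, in which the tool goes at most 62.5 mm and 10.7 degrees, less where a joint would pass 70% of its speed; a pose out of reach is approached as far as the arm can. A call with a gripper value outside its range is refused whole. The fingers move at their own pace and stop on an object; "grip_force" is the grip in N (left out, the last holds). Time passes only in rows, so rows that repeat a pose let the fingers close. It gives the time, the measured TCP pose, the force, the opening and the grip force at its end, in the units of the state.
- manip.get_state(): the state, without advancing time (a new reading comes with each control period).
- read_camera(name): name is "side" or "top"; returns the picture (420x560x3 uint8, blue, green, red); there is no depth.
- camera_params(name): a dict with "fx", "fy", "cx", "cy" (pixels), "distortion" ([k1, k2, p1, p2, k3] as OpenCV has them; the pictures are not rectified), "world_to_cam" (4x4, takes a point from world to camera coordinates). Camera axes: x right, y up, looking along -z (the intrinsics and any distortion apply to the point x, -y, -z); pixel columns grow to the right and rows downward; lengths in m; the calibration is good to about 2 mm. A picture is of the moment at which its call begins. camera_params takes no time and is no camera call.
- manip.sign_off(): hands the job in; it is judged then, once.
Trained networks look in the newest picture that a camera, given by its name, has taken for a name from the list of things; names that differ only in an ending like _2 or _b are one class to them, and where a whole thing is asked for, a point or a joint stands for the part that bears it (a point fixed in the world has none). Each returns a list of dicts, best first, with "score" (0 to 1); they miss things now and then, are a little off and sometimes report something else, mostly with a low value. They report only what shows in the picture. A call takes as long as a camera call. They do not tell look-alikes from the thing itself.
- models.boxes_of(query, camera): "bbox" ([left, top, right, bottom] in pixels, round what is visible of it).
- models.masks_of(query, camera): "mask" (420x560 bool, what is visible of it) and "bbox" ([left, top, right, bottom] in pixels, round what is visible of it).
- models.tip_of(query, camera): "xy" ([column, row] in pixels: a listed point, or the origin of a listed thing).
The state is a dict: "time": time; "qpos": joint angles; "joint_vel": joint speeds; "effort": joint torques, N m; "tool_pos": TCP position; "tool_rot": TCP orientation; "wrist_force": force on the tool from outside, world axes, zero at the start; "moment": the same for the moment, N m; "finger_gap": finger opening in m; "gripper_force": force on a finger pad.
Only numpy, scipy, OpenCV 4.12 (cv2) and the standard library are available. Lean on these libraries where they do the work, as an engineer would, in place of code of your own. Each camera call takes 0.05 s, during which the arm holds its last target. There are 200 camera calls.

## Task

Lean every viewing panel in a bay of its own on the sloping stand, standing lengthwise up the slope with its short end on the ledge and lying flat against the back, and fix each with one of the sprung clips from the park rail, pushed down over the panel's top edge so that it grips panel and back board together. When all of them are leaned and clipped, and not before, push the lamp's switch lever fully over to on. Leave the other things on the table where they are.

Things in the scene. Friction and masses are not known exactly. Their poses are not given: they have to be found in the camera images.
- stand: fixed wooden viewing stand, 332 mm long (its y), facing the robot (-x). Origin on the table under the middle of the corner between ledge and sloping back. Base board 8 mm thick, from 30 mm in front of to 140 mm behind the origin. Three bays for panels (see rest). Behind the back it is open but for struts at both ends.
- rest: the stand's sloping back: board 6 mm thick, 30 degrees from vertical. Origin mid-length in the corner of its front face and the ledge, 22 mm above the table; z up the slope (top edge at 147 mm), y along the stand, x square into the board (front face x = 0). Ledge square to it, 24 mm deep, top at z = 0. Blocks as deep as the ledge, 65 mm up the slope, leave three 74 mm bays, at y = -115, 0, 115 mm.
- lamp_switch_tip (a point): tip of the lamp's switch lever, on a small grey block on the table left of the stand
- lamp_switch (a joint): angle of the lamp's switch lever, black, 80 mm long: near 0 (off) it leans 0.5 rad towards the robot (-x), fully over at 1.0 rad (on) it leans 0.5 rad away (+x); it stays where it is left. The block does not turn: it always faces -x.
- panel1: viewing panel: light wooden frame round dark glass, a flat slab 150 x 60 x 16 mm, 180 g; lies flat on the table at the start. Origin at its centre; x along its 150 mm length, y across its 60 mm width, z through its thickness. Both faces and both ends are alike. Two or three panels are present.
- clip1: sprung steel clip of two hinged levers, 40 mm wide (y), 90 g. Origin on the hinge pin (along y, 12 mm thick). Handles end 57 mm above (z), 60 mm over the outside (x) there when gripping 22 mm; jaws reach 42 mm below, rubber pads on the last 20 mm. Squeezed to 34 mm over the handles (10 N) it opens to 41 mm at the tips. Starts upright on the park rail, pin on its top. This body is the -x lever.
- clip1_mouth (a point): point between the clip's rubber pads, 32 mm below the pin when the jaws grip 22 mm (fixed to the lever on -x)
- clip1_jaw (a joint): opening of the clip: 0 with jaws parallel gripping 22 mm (the park rail, or a panel and the stand's back together), about -0.14 on a panel alone (16 mm), -0.2 shut on nothing, 0.45 fully open
- panel2: viewing panel: light wooden frame round dark glass, a flat slab 150 x 60 x 16 mm, 180 g; lies flat on the table at the start. Origin at its centre; x along its 150 mm length, y across its 60 mm width, z through its thickness. Both faces and both ends are alike. Two or three panels are present.
- clip2: sprung steel clip of two hinged levers, 40 mm wide (y), 90 g. Origin on the hinge pin (along y, 12 mm thick). Handles end 57 mm above (z), 60 mm over the outside (x) there when gripping 22 mm; jaws reach 42 mm below, rubber pads on the last 20 mm. Squeezed to 34 mm over the handles (10 N) it opens to 41 mm at the tips. Starts upright on the park rail, pin on its top. This body is the -x lever.
- clip2_mouth (a point): point between the clip's rubber pads, 32 mm below the pin when the jaws grip 22 mm (fixed to the lever on -x)
- clip2_jaw (a joint): opening of the clip: 0 with jaws parallel gripping 22 mm (the park rail, or a panel and the stand's back together), about -0.14 on a panel alone (16 mm), -0.2 shut on nothing, 0.45 fully open
- panel3: viewing panel: light wooden frame round dark glass, a flat slab 150 x 60 x 16 mm, 180 g; lies flat on the table at the start. Origin at its centre; x along its 150 mm length, y across its 60 mm width, z through its thickness. Both faces and both ends are alike. Two or three panels are present.
- clip3: sprung steel clip of two hinged levers, 40 mm wide (y), 90 g. Origin on the hinge pin (along y, 12 mm thick). Handles end 57 mm above (z), 60 mm over the outside (x) there when gripping 22 mm; jaws reach 42 mm below, rubber pads on the last 20 mm. Squeezed to 34 mm over the handles (10 N) it opens to 41 mm at the tips. Starts upright on the park rail, pin on its top. This body is the -x lever.
- clip3_mouth (a point): point between the clip's rubber pads, 32 mm below the pin when the jaws grip 22 mm (fixed to the lever on -x)
- clip3_jaw (a joint): opening of the clip: 0 with jaws parallel gripping 22 mm (the park rail, or a panel and the stand's back together), about -0.14 on a panel alone (16 mm), -0.2 shut on nothing, 0.45 fully open
- rail: fixed park rail for the clips: wooden strip 22 mm thick (its x), 200 mm long (its y), 60 mm high, with a foot 60 mm wide and 8 mm high. Origin on the table under its middle.
- tin: bystander: shallow open aluminium sample tin, 64 mm across, 30 mm tall; origin at the underside; leave alone
- jar: bystander: glass jar, 60 mm across, 75 mm tall; origin at the underside; leave alone
- scoop: bystander: steel sample scoop, 160 mm long, 30 mm tall; origin where the handle meets the pan, on the table; leave alone
- brush: bystander: hand brush lying flat; origin at the underside; leave alone
- reagent: bystander: amber bottle, 66 mm across, 150 mm tall; origin at the underside; leave alone
- dish: bystander: shallow glass dish, 90 mm across, 18 mm tall; origin at the underside; leave alone
Mind the look-alikes: they are no part of the job. What is shaped like the panel1 but green or purple is not meant.

How it is judged:
On the way, in this order (a step that is already met when the one before it is completed fails the run):
1. every panel present leans on the stand with a clip gripping it to the back board, while the lamp's switch is still off (x of panel1 in the frame of rest between -0.013 and -0.004 m and z of panel1 in the frame of rest between 0.069 and 0.081 m and y of panel1 in the frame of rest between -0.155 and 0.155 m and angle between the x axis of each of panel1, panel2, panel3 and the z axis of rest, either way round below 0.1 rad and angle between the z axis of each of panel1, panel2, panel3 and the x axis of rest, either way round below 0.06 rad and linear speed of each of panel1, panel2, panel3 below 0.02 m/s and x of panel2 in the frame of rest between -0.013 and -0.004 m and z of panel2 in the frame of rest between 0.069 and 0.081 m and y of panel2 in the frame of rest between -0.155 and 0.155 m and x of panel3 in the frame of rest between -0.013 and -0.004 m and z of panel3 in the frame of rest between 0.069 and 0.081 m and y of panel3 in the frame of rest between -0.155 and 0.155 m and ((z of clip1_mouth in the frame of rest between 0.11 and 0.145 m and x of clip1_mouth in the frame of rest between -0.018 and 0.008 m and y of clip1_mouth in the frame of panel1 between -0.025 and 0.025 m and value of joint clip1_jaw between -0.07 and 0.2 rad and linear speed of clip1 below 0.02 m/s) or (z of clip2_mouth in the frame of rest between 0.11 and 0.145 m and x of clip2_mouth in the frame of rest between -0.018 and 0.008 m and y of clip2_mouth in the frame of panel1 between -0.025 and 0.025 m and value of joint clip2_jaw between -0.07 and 0.2 rad and linear speed of clip2 below 0.02 m/s) or (z of clip3_mouth in the frame of rest between 0.11 and 0.145 m and x of clip3_mouth in the frame of rest between -0.018 and 0.008 m and y of clip3_mouth in the frame of panel1 between -0.025 and 0.025 m and value of joint clip3_jaw between -0.07 and 0.2 rad and linear speed of clip3 below 0.02 m/s)) and ((z of clip1_mouth in the frame of rest between 0.11 and 0.145 m and x of clip1_mouth in the frame of rest between -0.018 and 0.008 m and y of clip1_mouth in the frame of panel2 between -0.025 and 0.025 m and value of joint clip1_jaw between -0.07 and 0.2 rad and linear speed of clip1 below 0.02 m/s) or (z of clip2_mouth in the frame of rest between 0.11 and 0.145 m and x of clip2_mouth in the frame of rest between -0.018 and 0.008 m and y of clip2_mouth in the frame of panel2 between -0.025 and 0.025 m and value of joint clip2_jaw between -0.07 and 0.2 rad and linear speed of clip2 below 0.02 m/s) or (z of clip3_mouth in the frame of rest between 0.11 and 0.145 m and x of clip3_mouth in the frame of rest between -0.018 and 0.008 m and y of clip3_mouth in the frame of panel2 between -0.025 and 0.025 m and value of joint clip3_jaw between -0.07 and 0.2 rad and linear speed of clip3 below 0.02 m/s)) and ((z of clip1_mouth in the frame of rest between 0.11 and 0.145 m and x of clip1_mouth in the frame of rest between -0.018 and 0.008 m and y of clip1_mouth in the frame of panel3 between -0.025 and 0.025 m and value of joint clip1_jaw between -0.07 and 0.2 rad and linear speed of clip1 below 0.02 m/s) or (z of clip2_mouth in the frame of rest between 0.11 and 0.145 m and x of clip2_mouth in the frame of rest between -0.018 and 0.008 m and y of clip2_mouth in the frame of panel3 between -0.025 and 0.025 m and value of joint clip2_jaw between -0.07 and 0.2 rad and linear speed of clip2 below 0.02 m/s) or (z of clip3_mouth in the frame of rest between 0.11 and 0.145 m and x of clip3_mouth in the frame of rest between -0.018 and 0.008 m and y of clip3_mouth in the frame of panel3 between -0.025 and 0.025 m and value of joint clip3_jaw between -0.07 and 0.2 rad and linear speed of clip3 below 0.02 m/s)) and value of joint lamp_switch below 0.6 rad), for 0.2 s.
2. the lamp's switch is thrown on (value of joint lamp_switch above 0.85 rad), for 0.2 s.
At the end, for the whole second after the job is handed in: Every panel leans at rest: flat on the back (within 5 mm, 0.06 rad), end on the ledge (within 6 mm), lengthwise up the slope (0.1 rad), in a bay; a clip within 25 mm of its centre line grips it and the back together over the top edge, 110-145 mm up; switch beyond 0.85 rad (x of panel1 in the frame of rest between -0.013 and -0.004 m and z of panel1 in the frame of rest between 0.069 and 0.081 m and y of panel1 in the frame of rest between -0.155 and 0.155 m and angle between the x axis of each of panel1, panel2, panel3 and the z axis of rest, either way round below 0.1 rad and angle between the z axis of each of panel1, panel2, panel3 and the x axis of rest, either way round below 0.06 rad and linear speed of each of panel1, panel2, panel3 below 0.02 m/s and x of panel2 in the frame of rest between -0.013 and -0.004 m and z of panel2 in the frame of rest between 0.069 and 0.081 m and y of panel2 in the frame of rest between -0.155 and 0.155 m and x of panel3 in the frame of rest between -0.013 and -0.004 m and z of panel3 in the frame of rest between 0.069 and 0.081 m and y of panel3 in the frame of rest between -0.155 and 0.155 m and ((z of clip1_mouth in the frame of rest between 0.11 and 0.145 m and x of clip1_mouth in the frame of rest between -0.018 and 0.008 m and y of clip1_mouth in the frame of panel1 between -0.025 and 0.025 m and value of joint clip1_jaw between -0.07 and 0.2 rad and linear speed of clip1 below 0.02 m/s) or (z of clip2_mouth in the frame of rest between 0.11 and 0.145 m and x of clip2_mouth in the frame of rest between -0.018 and 0.008 m and y of clip2_mouth in the frame of panel1 between -0.025 and 0.025 m and value of joint clip2_jaw between -0.07 and 0.2 rad and linear speed of clip2 below 0.02 m/s) or (z of clip3_mouth in the frame of rest between 0.11 and 0.145 m and x of clip3_mouth in the frame of rest between -0.018 and 0.008 m and y of clip3_mouth in the frame of panel1 between -0.025 and 0.025 m and value of joint clip3_jaw between -0.07 and 0.2 rad and linear speed of clip3 below 0.02 m/s)) and ((z of clip1_mouth in the frame of rest between 0.11 and 0.145 m and x of clip1_mouth in the frame of rest between -0.018 and 0.008 m and y of clip1_mouth in the frame of panel2 between -0.025 and 0.025 m and value of joint clip1_jaw between -0.07 and 0.2 rad and linear speed of clip1 below 0.02 m/s) or (z of clip2_mouth in the frame of rest between 0.11 and 0.145 m and x of clip2_mouth in the frame of rest between -0.018 and 0.008 m and y of clip2_mouth in the frame of panel2 between -0.025 and 0.025 m and value of joint clip2_jaw between -0.07 and 0.2 rad and linear speed of clip2 below 0.02 m/s) or (z of clip3_mouth in the frame of rest between 0.11 and 0.145 m and x of clip3_mouth in the frame of rest between -0.018 and 0.008 m and y of clip3_mouth in the frame of panel2 between -0.025 and 0.025 m and value of joint clip3_jaw between -0.07 and 0.2 rad and linear speed of clip3 below 0.02 m/s)) and ((z of clip1_mouth in the frame of rest between 0.11 and 0.145 m and x of clip1_mouth in the frame of rest between -0.018 and 0.008 m and y of clip1_mouth in the frame of panel3 between -0.025 and 0.025 m and value of joint clip1_jaw between -0.07 and 0.2 rad and linear speed of clip1 below 0.02 m/s) or (z of clip2_mouth in the frame of rest between 0.11 and 0.145 m and x of clip2_mouth in the frame of rest between -0.018 and 0.008 m and y of clip2_mouth in the frame of panel3 between -0.025 and 0.025 m and value of joint clip2_jaw between -0.07 and 0.2 rad and linear speed of clip2 below 0.02 m/s) or (z of clip3_mouth in the frame of rest between 0.11 and 0.145 m and x of clip3_mouth in the frame of rest between -0.018 and 0.008 m and y of clip3_mouth in the frame of panel3 between -0.025 and 0.025 m and value of joint clip3_jaw between -0.07 and 0.2 rad and linear speed of clip3 below 0.02 m/s)) and value of joint lamp_switch above 0.85 rad); the robot touches nothing.
It fails at once if a bystander (tin, jar, scoop, brush, bottle or dish) is moved more than 4 cm (distance of any of tin, jar, scoop, brush, reagent, dish from where it was at the start of the episode above 0.04 m).
Of panel1, panel2, panel3 only 2 to 3 are there at a start; the rules pass over those that are not, and their reading is None.
At some moment in a run one of panel1, panel2, panel3 may be knocked a few centimetres aside while the robot is not near it.
It also fails if it takes over 210 s, if anything falls off the work surface, if the arm or the gripper's body presses on something with over 40 N, if the wrist force passes 120 N, or if a joint passes its speed limit or range.

## Working session

There is one attempt and no reset: what is moved stays moved. The work goes in short steps, Python scripts to look and compute and a tool call to move; the robot and the scene stay as the last step left them, time stands still between calls to the robot, and variables do not carry over. Pictures are saved under pics/ and viewed, at most 14 in all, crops included, and the job is handed in when it is done.

Besides the shell and the picture viewer there is one more tool, called after "Emit:" in YAML: its name, and indented under it one key for each argument. apply_moves: Moves the arm, as the interface text tells. Its arguments: {"type":"object","properties":{"delta_pos":{"type":"array"},"twist":{"type":"array"},"hand":{"type":"array"},"grip_force":{"type":"number"}},"required":["delta_pos","twist","hand"]}

```bash
mkdir -p pics; python3 - <<'E'
from bench import manip, read_camera, camera_params
import cv2,numpy as np
for n in("side","top"):
    cv2.imwrite(f"pics/{n}0.png",cv2.resize(read_camera(n),(800,600)))
    p=camera_params(n);print(n,p['fx'],p['fy'],p['cx'],p['cy'],p['distortion']);print(np.round(p['world_to_cam'],4).tolist())
s=manip.get_state();print(s,manip.nose_length)
E
```

```text
side 451.2972355028324 451.2972355028324 279.20733906861017 210.78526507394 [-0.01435127  0.          0.          0.          0.        ]
[[0.7773, -0.6292, 0.0024, -0.3976], [0.2981, 0.3715, 0.8793, -0.1993], [-0.5541, -0.6827, 0.4763, -1.2341], [0.0, 0.0, 0.0, 1.0]]
top 379.76453240812606 379.76453240812606 278.91524451735756 206.36212645064808 [0.01947256 0.         0.         0.         0.        ]
[[-0.0082, -0.9999, 0.015, -0.0594], [0.9903, -0.006, 0.1387, -0.4977], [-0.1386, 0.016, 0.9902, -0.9882], [0.0, 0.0, 0.0, 1.0]]
{'time': 0.1, 'qpos': array([-1.31722978,  0.53710663, -0.00443179,  1.53873857,  0.0026218 ,
        1.06729729, -0.07120003]), 'joint_vel': array([-2.93449749e-04, -1.76503413e-03,  1.70047334e-03, -2.18692625e-03,
        8.11202512e-04,  9.69153490e-05,  1.89829615e-03]), 'effort': array([ 2.88479503e-03, -5.72078919e+01,  9.93894674e-01, -2.52229714e+01,
       -5.61741774e-02,  1.35317576e-02,  2.73953259e-05]), 'tool_pos': array([0.20418204, 0.61655707, 0.25493017]), 'tool_rot': array([[-9.49332822e-01,  3.14272282e-01, -3.53632978e-04],
       [ 3.14272451e-01,  9.49331642e-01, -1.50329154e-03],
       [-1.36727886e-04, -1.53826110e-03, -9.99998808e-01]]), 'wrist_force': array([-0.37645518, -0.46900262, -0.35643338]), 'moment': array([-0.05020808,  0.07723675, -0.01305575]), 'gripper_force': 0.0, 'finger_gap': 0.0885018941345819} 0.017
```

View pics/side0.png

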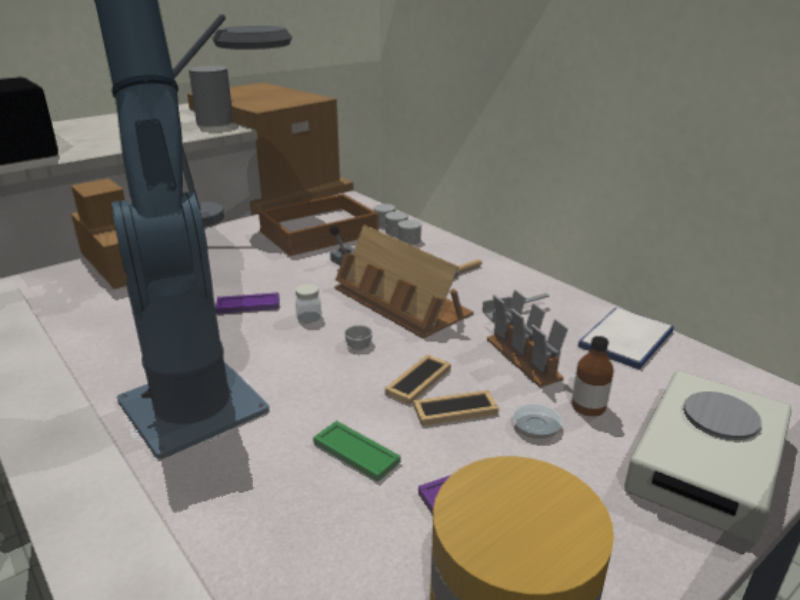

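View pics/top0.png

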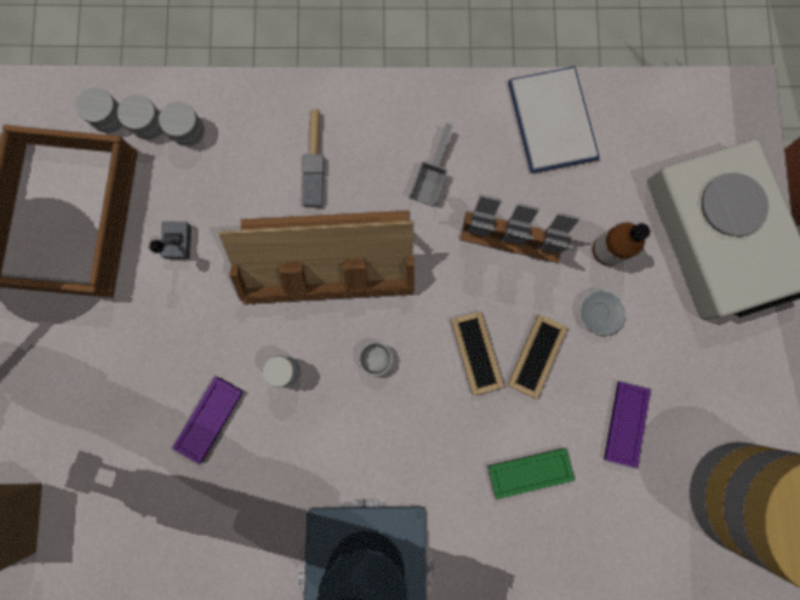

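```bash
cat > h.py <<'E'
import numpy as np,cv2
from bench import manip,read_camera,camera_params,models
from scipy.optimize import least_squares
P={n:camera_params(n) for n in("side","top")}
D=np.diag([1,-1,-1.])
def proj(n,X):
    p=P[n];T=p['world_to_cam'];c=(np.atleast_2d(X)@T[:3,:3].T+T[:3,3])@D
    K=np.array([[p['fx'],0,p['cx']],[0,p['fy'],p['cy']],[0,0,1]])
    return cv2.projectPoints(c,np.zeros(3),np.zeros(3),K,np.array(p['distortion'],float))[0][:,0]
def tri(us,ut):
    f=lambda X:np.r_[proj("side",X)[0]-us,proj("top",X)[0]-ut]
    r=least_squares(f,[.6,0,.05]);return r.x,np.abs(r.fun).max()
def plane(n,uv,z):
    f=lambda X:proj(n,[X[0],X[1],z])[0]-uv
    return least_squares(f,[.6,0]).x
def crop(n,im,box,name,s):
    x0,y0,x1,y1=box;cv2.imwrite(f"pics/{name}.png",cv2.resize(im[y0:y1,x0:x1],None,fx=s,fy=s,interpolation=cv2.INTER_CUBIC))
E
python3 - <<'E'
from h import *
im={n:read_camera(n) for n in P}
crop("top",im["top"],(95,115,455,295),"ct",2.2)
crop("side",im["side"],(215,140,435,305),"cs",3.6)
for q in("panel1","clip1","clip1_mouth","rest","stand","rail","lamp_switch_tip"):
    for n in P:
        print(q,n,[(np.round(d['xy'],1).tolist(),round(d['score'],2)) for d in models.tip_of(q,n)][:6])
for n in P:
    for d in models.masks_of("panel1",n)[:6]:
        m=d['mask'].astype(np.uint8);c=max(cv2.findContours(m,0,1)[0],key=len)
        print(n,round(d['score'],2),d['bbox'],cv2.boxPoints(cv2.minAreaRect(c)).round(1).tolist())
E
```

```text
panel1 side [([248.8, 315.0], 0.94), ([170.7, 212.4], 0.88), ([313.9, 284.6], 0.65), ([292.7, 262.4], 0.58)]
panel1 top [([442.0, 297.6], 0.98), ([335.0, 247.8], 0.69), ([374.2, 247.2], 0.66), ([145.1, 293.2], 0.66), ([369.9, 331.1], 0.58)]
clip1 side [([381.3, 246.5], 0.93), ([351.4, 221.8], 0.71), ([369.2, 230.6], 0.7), ([413.0, 283.3], 0.64)]
clip1 top [([390.7, 162.3], 0.93), ([337.3, 156.0], 0.82), ([364.5, 158.9], 0.58)]
clip1_mouth side [([379.7, 254.0], 0.78)]
clip1_mouth top [([385.0, 162.7], 0.74), ([335.5, 153.9], 0.36)]
rest side [([365.0, 239.8], 0.7), ([269.4, 212.0], 0.59), ([251.2, 240.5], 0.21)]
rest top [([226.2, 197.4], 0.92)]
stand side [([270.3, 212.9], 0.93), ([252.3, 239.8], 0.38)]
stand top [([226.0, 200.9], 0.87)]
rail side [([368.1, 250.4], 0.66)]
rail top [([358.6, 166.3], 0.63)]
lamp_switch_tip side [([234.4, 159.4], 0.62), ([355.5, 228.9], 0.37)]
lamp_switch_tip top [([110.8, 174.4], 0.64), ([227.3, 200.8], 0.35)]
side 0.92 [290.4, 275.6, 347.3, 294.8] [[290.20001220703125, 279.70001220703125], [346.1000061035156, 271.70001220703125], [348.6000061035156, 
[... 1189 characters left out ...]
422, 325.20001220703125]]
top 0.88 [318.0, 217.6, 351.5, 277.4] [[314.3999938964844, 223.3000030517578], [336.5, 216.89999389648438], [352.0, 270.3999938964844], [330.0, 276.79998779296875]]
top 0.79 [424.7, 267.8, 451.8, 329.1] [[420.79998779296875, 322.29998779296875], [431.0, 266.5], [455.79998779296875, 271.0], [445.5, 326.79998779296875]]
top 0.78 [356.9, 220.1, 396.6, 278.6] [[354.3999938964844, 270.20001220703125], [376.20001220703125, 218.6999969482422], [398.1000061035156, 228.0], [376.29998779296875, 279.5]]
top 0.24 [104.2, 168.2, 122.3, 176.5] [[103.5, 168.3000030517578], [120.9000015258789, 166.6999969482422], [121.80000305175781, 176.89999389648438], [104.4000015258789, 178.5]]
```

View pics/ct.png

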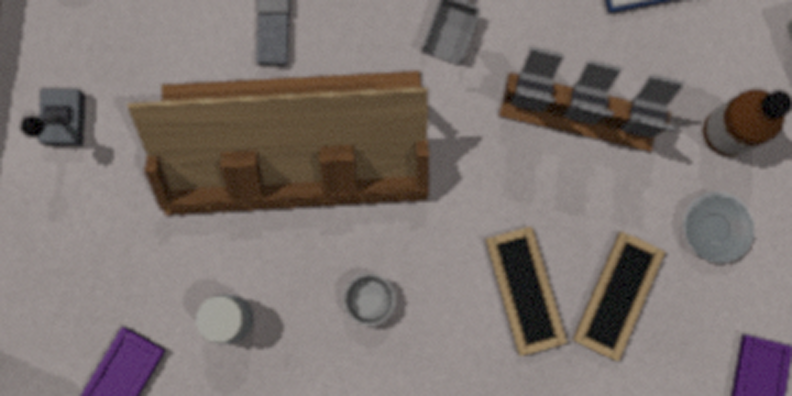

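View pics/cs.png

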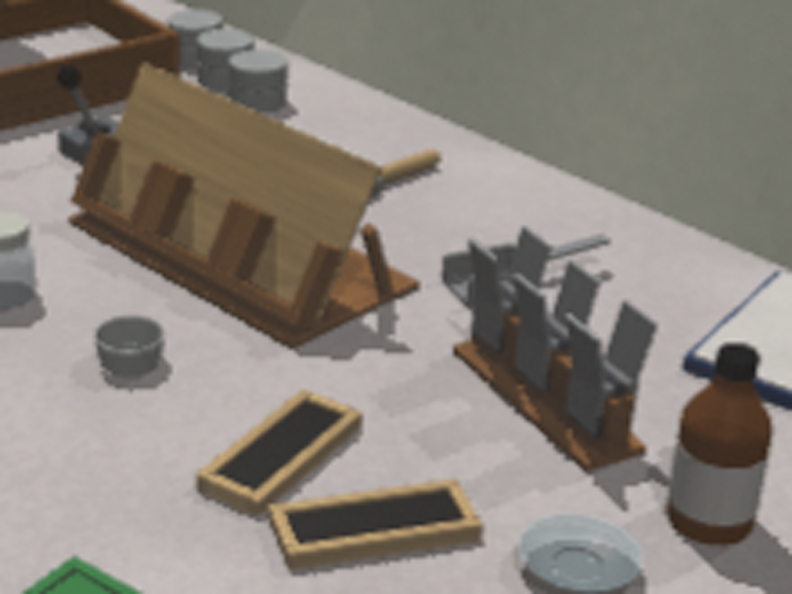

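```bash
cat > fit.py <<'E'
from h import *
T=lambda x,y:np.array([95+x/2.2-.25,115+y/2.2-.25]);S=lambda x,y:np.array([215+x/3.6-.35,140+y/3.6-.35])
def fit(pts,x0,free=False):
    def f(p):
        c,s=np.cos(p[2]),np.sin(p[2]);r=[]
        for cam,uv,X in pts:
            w=[p[0]+c*X[0]-s*X[1],p[1]+s*X[0]+c*X[1],X[2]+(p[3] if free else 0)]
            r+=list(proj(cam,w)[0]-uv)
        return np.array(r)
    return least_squares(f,x0+([0] if free else []),loss='soft_l1')
t=lambda x,y,z,s:(.0735+0,s*.166,.1493)
st=[("top",T(132,105),(.0735,.166,.1493)),("top",T(428,91),(.0735,-.166,.1493)),
("top",T(168,214),(-.03,.166,.008)),("top",T(428,200),(-.03,-.166,.008)),("top",T(163,87),(.14,.166,.008)),("top",T(421,72),(.14,-.166,.008)),
("side",S(147,65),(.0765,.166,.1493)),("side",S(380,171),(.0765,-.166,.1493)),("side",S(292,346),(-.03,-.166,.0)),("side",S(420,287),(.14,-.166,.004)),("side",S(70,218),(-.03,.166,.004))]
for fr in(False,True):
    r=fit(st,[.6,0.1,0],fr);print("stand",r.x.round(4),r.fun.round(1).tolist())
ra=[("top",T(508,73),(.03,.1,.008)),("top",T(500,118),(-.03,.1,.008)),("top",T(652,151),(-.03,-.1,.008)),
("side",S(455,350),(-.03,.1,.006)),("side",S(590,469),(-.03,-.1,0.)),("side",S(645,450),(.03,-.1,.005))]
r=fit(ra,[.6,-.2,-.2]);print("rail",r.x.round(4),r.fun.round(1).tolist())
for a,b in(((351.4,221.8),(337.3,156.)),((369.2,230.6),(364.5,158.9)),((381.3,246.5),(390.7,162.3))):
    X,e=tri(np.array(a),np.array(b));c,s=np.cos(r.x[2]),np.sin(r.x[2]);d=X[:2]-r.x[:2]
    print("clip",X.round(4),e.round(1),"in rail",np.round([c*d[0]+s*d[1],-s*d[0]+c*d[1]],4))
pA=[T(487,237),T(530,229),T(569,342),T(522,356)];pB=[T(622,233),T(666,249),T(617,360),T(575,346)]
for q in(pA,pB):
    w=np.array([plane("top",u,.016) for u in q]);(c,sz,an)=cv2.minAreaRect((w*1000).astype(np.float32));print(w.round(3).tolist(),np.round(c,1),np.round(sz,1),an)
# side check
for a,b in(((293.,262.4),(335,247.8)),((313.9,284.6),(374.2,247.2))):print(tri(np.array(a),np.array(b)))
print("tip",tri(np.array((234.4,159.4)),np.array((110.8,174.4))))
E
python3 fit.py
```

```text
stand [0.5238 0.0721 0.0458] [-1.6, 0.2, 1.2, -0.0, -1.4, 0.4, 1.1, 0.5, -0.1, -2.0, 0.8, -0.7, -0.4, -0.9, 0.4, -1.3, -0.3, 1.6, 0.2, -0.4, -0.6, 0.5]
stand [ 0.5248  0.073   0.0465 -0.0036] [-1.5, 0.2, 0.7, -0.1, -1.4, 0.2, 0.7, 0.3, -0.1, -1.9, 0.4, -0.7, -0.3, -0.2, 0.4, -0.5, -0.3, 2.3, 0.2, 0.3, -0.5, 1.3]
rail [ 0.6163 -0.2891 -0.2218] [0.4, -0.1, -0.2, -0.3, 0.7, -0.3, -1.7, -0.7, -1.1, 1.1, 0.6, -0.4]
clip [ 0.6257 -0.2179  0.0684] 0.6 in rail [-0.0065  0.0715]
clip [ 0.6187 -0.2909  0.0721] 0.5 in rail [ 0.0028 -0.0013]
clip [ 0.6067 -0.3595  0.0587] 2.3 in rail [ 0.0061 -0.0708]
[[0.455, -0.165], [0.465, -0.218], [0.326, -0.262], [0.309, -0.204]] [ 390.  -212.5] [150.9  60.2] 15.769182205200195
[[0.459, -0.333], [0.438, -0.387], [0.304, -0.32], [0.321, -0.269]] [ 379.6 -327.9] [ 57.3 156.2] 65.22602844238281
(array([ 0.38667639, -0.21472431,  0.01787201]), np.float64(0.4976624951711983))
(array([ 0.38188537, -0.31955982,  0.00546279]), np.float64(2.2473406696020675))
tip (array([0.57214062, 0.35781337, 0.10749272]), np.float64(1.167997702874402))
```

```bash
cat >> h.py <<'E'
from scipy.spatial.transform import Rotation as Ro
def go(wps):
    s=manip.get_state();p0,R0=s['tool_pos'],s['tool_rot'];lp,lR=p0,R0
    for p,R in wps:
        p=np.array(p);d=R0.T@(p-p0);t=Ro.from_matrix(R0.T@R).as_rotvec()
        n=max(np.linalg.norm(p-lp)/.0625,Ro.from_matrix(lR.T@R).magnitude()/.186)
        print("d",d.dot(1000).round(1).tolist(),"tw",t.round(3).tolist(),"rows %.1f"%n);lp,lR=p,R
def toolR(yaw,tilt):
    """tool y horizontal at angle yaw+90deg, tool z tilted from down by tilt towards +dir(yaw)"""
    u=np.array([np.cos(yaw),np.sin(yaw),0]);y=np.array([-np.sin(yaw),np.cos(yaw),0])
    z=np.sin(tilt)*u-np.cos(tilt)*np.array([0,0,1]);return np.c_[np.cross(y,z),y,z]
SX,SY,SYAW=.524,.0725,.046
def rest(x,y,z):
    c,s=np.cos(SYAW),np.sin(SYAW);a=x*.866+z*.5
    return np.array([SX+c*a-s*y,SY+s*a+c*y,.022-x*.5+z*.866])
def st(): 
    s=manip.get_state();print("t",s['time'],"p",s['tool_pos'].round(4),"q",s['qpos'].round(2),"F",s['wrist_force'].round(1),"gap",round(s['finger_gap'],4),"gf",s['gripper_force'])
E
cat > a1.py <<'E'
from h import *
c=np.array([.389,-.2135,0]);th=.286;u=np.array([np.cos(th),np.sin(th),0])
g=c+.038*u+[0,0,.0217];R=toolR(th,-.45)
st();go([((.5,.2,.3),toolR(0,0)),(g+[0,0,.1],R),(g,R)])
E
python3 a1.py
```

```text
t 1.0 p [0.2043 0.617  0.2557] q [-1.32  0.54 -0.    1.54  0.    1.07 -0.07] F [ 0.3  0.1 -0.5] gap 0.0888 gf 0.0
d [-411.8, -302.9, -44.3] tw [-0.0, -0.0, -0.32] rows 8.2
d [-467.6, -708.7, 134.0] tw [0.136, 0.436, -0.595] rows 7.1
d [-467.6, -708.7, 234.0] tw [0.136, 0.436, -0.595] rows 1.6
```

Emit:
apply_moves:
  delta_pos:
    - [-60, -44, -6]
    - [-120, -88, -12]
    - [-180, -132, -18]
    - [-240, -176, -24]
    - [-300, -220, -30]
    - [-350, -260, -40]
    - [-390, -310, -44]
    - [-410, -365, -44]
    - [-420, -420, -30]
    - [-428, -475, -10]
    - [-436, -530, 20]
    - [-444, -585, 50]
  twist:
    - [0, 0, -0.04]
    - [0, 0, -0.08]
    - [0, 0, -0.12]
    - [0, 0, -0.16]
    - [0, 0, -0.2]
    - [0, 0, -0.24]
    - [0, 0, -0.28]
    - [0, 0, -0.32]
    - [0.04, 0.13, -0.4]
    - [0.07, 0.23, -0.46]
    - [0.1, 0.33, -0.52]
    - [0.13, 0.42, -0.58]
  hand: [-1, -1, -1, -1, -1, -1, -1, -1, -1, -1, -1, -1]

```text
time: 2.5
tool_pos: [0.4484, -0.0413, 0.2245]
tool_rot: [[-0.874, -0.268, -0.405], [-0.243, 0.963, -0.114], [0.421, -0.002, -0.907]]
wrist_force: [0.2, -0.2, -0.2]
finger_gap: 0.0884
gripper_force: 0.0
```

```bash
sed -i 's/go(\[((.5,.2,.3),toolR(0,0)),/go([/' a1.py; python3 a1.py
```

```text
t 2.5 p [ 0.4484 -0.0413  0.2245] q [-0.22  0.49  0.2   1.81  0.01  1.28  1.81] F [ 0.2 -0.2 -0.2] gap 0.0884 gf 0.0
d [15.9, -149.2, 121.0] tw [0.005, 0.016, -0.014] rows 3.1
d [-26.1, -149.0, 211.8] tw [0.005, 0.016, -0.014] rows 1.6
```

Emit:
apply_moves:
  delta_pos:
    - [5, -50, 40]
    - [10, -100, 80]
    - [16, -149, 121]
    - [16, -149, 121]
    - [-5, -149, 166]
    - [-26, -149, 212]
    - [-26, -149, 212]
    - [-26, -149, 212]
    - [-26, -149, 212]
    - [-26, -149, 212]
    - [-26, -149, 212]
  twist:
    - [0.005, 0.016, -0.014]
    - [0.005, 0.016, -0.014]
    - [0.005, 0.016, -0.014]
    - [0.005, 0.016, -0.014]
    - [0.005, 0.016, -0.014]
    - [0.005, 0.016, -0.014]
    - [0.005, 0.016, -0.014]
    - [0.005, 0.016, -0.014]
    - [0.005, 0.016, -0.014]
    - [0.005, 0.016, -0.014]
    - [0.005, 0.016, -0.014]
  hand: [-1, -1, -1, -1, -1, -1, -1, 1, 1, 1, 1]
  grip_force: 40

```text
time: 3.88
tool_pos: [0.4252, -0.2007, 0.0221]
tool_rot: [[-0.865, -0.281, -0.416], [-0.253, 0.96, -0.123], [0.434, -0.001, -0.901]]
wrist_force: [0.9, 1.1, 3.4]
finger_gap: 0.0595
gripper_force: 40.0
```

```bash
cat > a2.py <<'E'
from h import *
import sys
st();s=manip.get_state();p,R=s['tool_pos'],s['tool_rot']
cx,cy,th,bay=map(float,sys.argv[1:5])
# panel frame (x up length = u, y, z up) using gripped yaw from the tool's y axis
y=R[:,1].copy();y[2]=0;y/=np.linalg.norm(y);u=np.cross(y,[0,0,1]);print("yaw",np.arctan2(u[1],u[0]),"tilt",np.arccos(-R[2,2]))
Rp=np.c_[u,y,[0,0,1]]
along=(p-np.array([cx,cy,0]))@u; print("along",along,"across (ignored)",(p-np.array([cx,cy,0]))@y)
rel=np.array([along,0,p[2]-.008]);RR=Rp.T@R
zr=rest(0,0,1)-rest(0,0,0);xr=rest(1,0,0)-rest(0,0,0);yr=rest(0,1,0)-rest(0,0,0)
Rf=np.c_[zr,yr,-xr]   # panel x up slope, z out of board
tgt=lambda x,z:(rest(x,bay,z)+Rf@rel,Rf@RR)
lift=(p+[0,0,.13],R)
go([lift,tgt(-.06,.13),tgt(-.012,.079)])
E
python3 a2.py .389 -.2135 .286 0
```

```text
t 3.875 p [ 0.4252 -0.2007  0.0221] q [0.03 0.83 0.24 1.85 0.06 0.87 2.04] F [0.9 1.1 3.4] gap 0.0595 gf 39.97047543525696
yaw 0.2849923105951302 tilt 0.4485739796431814
along 0.03839297865052824 across (ignored) 0.002131586859071372
d [56.4, -0.1, -117.1] tw [0.0, 0.0, 0.0] rows 2.1
d [-92.7, 229.5, -247.7] tw [0.018, -1.042, 0.25] rows 5.8
d [-136.4, 225.7, -193.1] tw [0.018, -1.042, 0.25] rows 1.1
```

Emit:
apply_moves:
  delta_pos:
    - [28, 0, -58]
    - [56, 0, -117]
    - [30, 40, -150]
    - [0, 80, -180]
    - [-25, 120, -210]
    - [-50, 155, -235]
    - [-75, 190, -250]
    - [-93, 215, -250]
    - [-93, 229, -248]
    - [-93, 229, -248]
  twist:
    - [0, 0, 0]
    - [0, 0, 0]
    - [0.003, -0.17, 0.042]
    - [0.006, -0.34, 0.083]
    - [0.009, -0.51, 0.125]
    - [0.012, -0.68, 0.167]
    - [0.015, -0.85, 0.208]
    - [0.018, -1.0, 0.24]
    - [0.018, -1.042, 0.25]
    - [0.018, -1.042, 0.25]
  hand: [1, 1, 1, 1, 1, 1, 1, 1, 1, 1]
  grip_force: 40

```text
time: 5.12
tool_pos: [0.5394, 0.0258, 0.2026]
tool_rot: [[-0.887, -0.025, 0.461], [-0.061, 0.996, -0.064], [-0.458, -0.085, -0.885]]
wrist_force: [-0.0, -0.7, -2.4]
finger_gap: 0.0599
gripper_force: 40.0
```

```bash
cat > v.py <<'E'
from h import *
import sys
st()
a=read_camera("side");b=read_camera("top")
def R(im,x0,y0,w,h):return cv2.resize(im[y0:y0+h,x0:x0+w],(400,400*h//w),interpolation=cv2.INTER_CUBIC)
x0,y0,x1,y1=map(int,sys.argv[2:6])
A=R(a,x0,y0,160,200);B=R(b,x1,y1,160,200)
cv2.imwrite(f"pics/{sys.argv[1]}.png",np.hstack([A,B]))
E
python3 v.py p1 215 120 160 80
```

```text
t 5.125 p [0.5394 0.0258 0.2026] q [-0.2   0.26 -0.03  2.24  0.77  0.25  0.68] F [-0.  -0.7 -2.4] gap 0.0599 gf 39.96308147907257
```

View pics/p1.png

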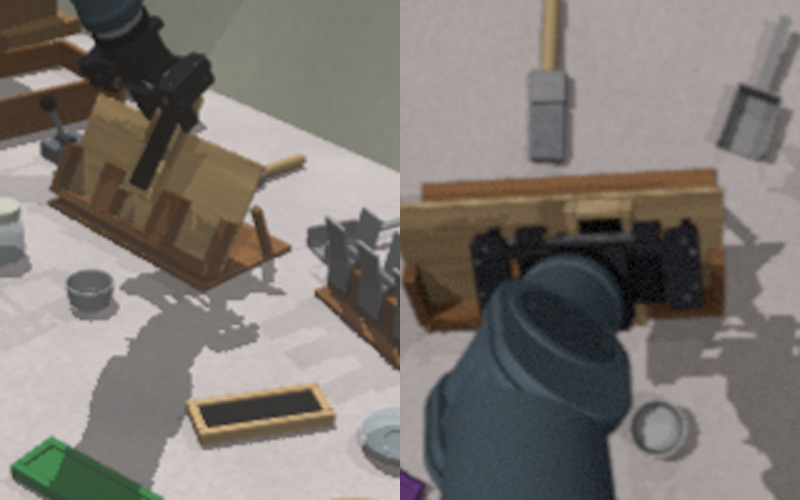

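```bash
cat > a3.py <<'E'
from h import *
import sys
st();bay,along,z,tilt=map(float,sys.argv[1:5])
zr=rest(0,0,1)-rest(0,0,0);xr=rest(1,0,0)-rest(0,0,0);yr=rest(0,1,0)-rest(0,0,0)
Rf=np.c_[zr,yr,-xr];RR=toolR(0,-tilt)
s=manip.get_state();p,R=s['tool_pos'],s['tool_rot']
Rp=R@RR.T;c=p-Rp@[along,0,z]-rest(0,0,0)
A=np.c_[xr,yr,zr];print("panel in rest",(A.T@c).round(4),"axes",(A.T@Rp).round(3).tolist())
tgt=lambda x,zz:(rest(x,bay,zz)+Rf@[along,0,z],Rf@RR)
go([tgt(*map(float,a.split(','))) for a in sys.argv[5:]])
E
python3 a3.py 0 .0384 .0141 .4486 -.06,.13 -.04,.1 -.012,.079
```

```text
t 5.225 p [0.5391 0.026  0.2023] q [-0.2   0.26 -0.03  2.24  0.76  0.25  0.68] F [-0.1  0.1 -1.5] gap 0.0593 gf 39.96459424495697
panel in rest [-0.0698 -0.0502  0.1229] axes [[0.125, 0.059, -0.99], [0.056, 0.996, 0.066], [0.991, -0.063, 0.121]]
d [-8.5, 46.8, -3.0] tw [-0.083, -0.123, 0.026] rows 0.8
d [5.9, 49.9, 30.0] tw [-0.083, -0.123, 0.026] rows 0.6
d [8.4, 52.9, 64.7] tw [-0.083, -0.123, 0.026] rows 0.6
```

```bash
cat > kin.py <<'E'
from h import *
import itertools
data=[([-1.31722978,.53710663,-.00443179,1.53873857,.0026218,1.06729729,-.07120003],[.20418204,.61655707,.25493017],[[-.9493,.3143,-.00035],[.3143,.9493,-.0015],[-.00014,-.0015,-1]]),
([-.22,.49,.2,1.81,.01,1.28,1.81],[.4484,-.0413,.2245],[[-.874,-.268,-.405],[-.243,.963,-.114],[.421,-.002,-.907]]),
([.03,.83,.24,1.85,.06,.87,2.04],[.4252,-.2007,.0221],[[-.865,-.281,-.416],[-.253,.96,-.123],[.434,-.001,-.901]])]
s=manip.get_state();data.append((s['qpos'],s['tool_pos'],s['tool_rot']))
Rz=lambda a:Ro.from_euler('z',a).as_matrix();Ry=lambda a:Ro.from_euler('y',a).as_matrix();Z=np.array([0,0,1.])
def fk(q,k,sg):
    h,L1,L2,L3,e1,e2,c1,c7=k;s1,s3,s5,s7=sg;X=np.array([1.,0,0])
    R=Rz(s1*q[0]+c1);p=h*Z;R=R@Ry(q[1])@Rz(s3*q[2]);p=p+R@(L1*Z+e1*X);R=R@Ry(q[3]);p=p+R@(e2*X)
    R=R@Rz(s5*q[4]);p=p+R@(L2*Z);R=R@Ry(q[5]);p=p+R@(L3*Z);return p,R@Rz(s7*q[6]+c7)
if __name__=="__main__":
  best=None
  for sg in itertools.product((1,-1),repeat=4):
   for c1,c7 in itertools.product((0,np.pi),(0,np.pi/2,np.pi,-np.pi/2)):
    f=lambda k:np.concatenate([np.r_[fk(q,k,sg)[0]-p,.2*(fk(q,k,sg)[1]-np.array(R)).ravel()] for q,p,R in data])
    r=least_squares(f,[.35,.42,.4,.25,0,0,c1,c7])
    if best is None or r.cost<best[0]:best=(r.cost,sg,r.x,np.abs(r.fun).reshape(4,-1).max(1))
  print(best)
E
python3 kin.py
```

```text
(np.float64(0.0002691940623245358), (-1, -1, -1, -1), array([ 0.35273686,  0.49031139,  0.44342232,  0.30191789,  0.0110803 ,
       -0.00745479, -0.0799862 ,  1.49654478]), array([0.00725765, 0.00947781, 0.00592512, 0.00731119]))
```

```bash
cat >> kin.py <<'E'
K=[.35273686,.49031139,.44342232,.30191789,.0110803,-.00745479,-.0799862,1.49654478];SG=(-1,-1,-1,-1)
LO=np.array([-2.7,-.37,-1.27,.24,-1.31,.19,-2.76])+.03;HI=np.array([2.7,2.16,1.26,2.4,4.45,1.91,2.76])-.03
def ik(p,R,n=6,q0=None):
    rng=np.random.default_rng(0);b=None
    for i in range(n):
        x0=np.clip(q0,LO,HI) if i==0 and q0 is not None else rng.uniform(LO,HI)
        f=lambda q:(lambda t:np.r_[t[0]-p,.2*(t[1]-R).ravel()])(fk(q,K,SG))
        r=least_squares(f,x0,bounds=(LO,HI),max_nfev=60)
        if b is None or r.cost<b[0]:b=(r.cost,r.x,np.abs(r.fun).max())
        if b[2]<.004:break
    return b
E
python3 - <<'E'
from kin import *
q0=manip.get_state()['qpos'];al,z=.0384,.0141
zr=rest(0,0,1)-rest(0,0,0);xr=rest(1,0,0)-rest(0,0,0);yr=rest(0,1,0)-rest(0,0,0);Rf=np.c_[zr,yr,-xr]
for bay in(-.115,0,.115):
  for tilt in(.4486,.7,.9):
    for x,zz in((-.05,.12),(-.012,.078)):
        b=ik(rest(x,bay,zz)+Rf@[al,0,z],Rf@toolR(0,-tilt),8,q0);print(bay,tilt,x,b[1].round(2),"err",b[2].round(4))
E
```

```text
-0.115 0.4486 -0.05 [ 0.82  0.44 -0.9   2.31  1.85  0.24 -0.09] err 0.0
-0.115 0.4486 -0.012 [ 0.63  0.54 -0.69  2.3   2.35  0.29 -0.57] err 0.0
-0.115 0.7 -0.05 [ 0.01  0.32  0.01  2.13 -0.16  0.34  1.78] err 0.0
-0.115 0.7 -0.012 [ 0.3   0.47 -0.33  2.13  0.42  0.24  1.25] err 0.0
-0.115 0.9 -0.05 [-0.    0.39  0.01  1.98 -0.04  0.63  1.66] err 0.0
-0.115 0.9 -0.012 [ 0.19  0.51 -0.24  1.98  0.2   0.53  1.45] err 0.0
0 0.4486 -0.05 [ 0.19  0.33 -0.5   2.32  1.88  0.23 -0.44] err 0.0
0 0.4486 -0.012 [ 0.11  0.47 -0.42  2.31  2.31  0.31 -0.85] err 0.0
0 0.7 -0.05 [-0.05  0.33 -0.22  2.14  0.32  0.35  1.1 ] err 0.0
0 0.7 -0.012 [-0.04  0.45 -0.23  2.14  0.56  0.25  0.87] err 0.0
0 0.9 -0.05 [-0.14  0.39 -0.1   1.99  0.09  0.63  1.33] err 0.0
0 0.9 -0.012 [ 0.1   0.52 -0.4   1.99  0.41  0.56  1.05] err 0.0
0.115 0.4486 -0.05 [-0.45  0.34 -0.1   2.25  1.58  0.25 -0.41] err 0.0
0.115 0.4486 -0.012 [-0.44  0.47 -0.09  2.24  2.04  0.29 -0.88] err 0.0
0.115 0.7 -0.05 [-0.48  0.36  0.01  2.08  0.3   0.39  0.89] err 0.0
0.115 0.7 -0.012 [-0.41  0.48 -0.07  2.07  0.51  0.3   0.69] err 0.0
0.115 0.9 -0.05 [-0.19  0.44 -0.31  1.93  0.29  0.68  0.94] err 0.0
0.115 0.9 -0.012 [-0.45  0.52  0.02  1.93  0.07  0.55  1.14] err 0.0
```

```bash
python3 - <<'E'
from h import *
R=toolR(.285,-.4486);p=np.array([.4252,-.2007,.0224])
go([(p+[0,0,.17],R),(p+[0,0,.02],R),(p,R)])
E
```

```text
d [119.7, -222.0, -29.3] tw [-0.091, 0.908, -0.266] rows 5.1
d [188.2, -209.4, 103.5] tw [-0.091, 0.908, -0.266] rows 2.4
d [197.3, -207.7, 121.2] tw [-0.091, 0.908, -0.266] rows 0.3
```

Emit:
apply_moves:
  delta_pos:
    - [15, -20, -40]
    - [40, -60, -60]
    - [60, -110, -60]
    - [80, -150, -55]
    - [100, -190, -45]
    - [120, -222, -30]
    - [142, -218, 15]
    - [165, -214, 60]
    - [188, -209, 103]
    - [188, -209, 103]
    - [197, -208, 121]
    - [197, -208, 121]
  twist:
    - [0, 0, 0]
    - [-0.015, 0.15, -0.045]
    - [-0.03, 0.3, -0.09]
    - [-0.05, 0.47, -0.14]
    - [-0.065, 0.64, -0.19]
    - [-0.08, 0.8, -0.24]
    - [-0.091, 0.908, -0.266]
    - [-0.091, 0.908, -0.266]
    - [-0.091, 0.908, -0.266]
    - [-0.091, 0.908, -0.266]
    - [-0.091, 0.908, -0.266]
    - [-0.091, 0.908, -0.266]
  hand: [1, 1, 1, 1, 1, 1, 1, 1, 1, 1, 1, 1]

```text
time: 6.72
tool_pos: [0.427, -0.201, 0.0237]
tool_rot: [[-0.866, -0.28, -0.414], [-0.253, 0.96, -0.12], [0.431, 0.001, -0.902]]
wrist_force: [-0.2, 1.0, -2.3]
finger_gap: 0.0595
gripper_force: 40.0
```

```bash
python3 - <<'E'
from h import *
st();s=manip.get_state();R0=s['tool_rot'];p=np.array([.4252,-.2007,.0224]);print(np.arccos(-R0[2,2]),np.arctan2(-R0[0,1],R0[1,1]))
R=toolR(.285,-.8);u=np.array([np.cos(.285),np.sin(.285),0])
c=p-.0384*u;c[2]=0
g=c+u*.042+[0,0,.0212]
go([(s['tool_pos'],R0),(s['tool_pos']+[0,0,.05],R0),(g+[0.,0,.05],R),(g,R)])
E
```

```text
t 6.725 p [ 0.427  -0.201   0.0237] q [ 0.29  0.81 -0.1   1.83  0.34  0.94  1.79] F [-0.2  1.  -2.3] gap 0.0595 gf 39.96158301830292
0.4460862250189336 0.28328135565220364
d [0.0, 0.0, 0.0] tw [0.0, 0.0, 0.0] rows 0.0
d [21.6, 0.0, -45.1] tw [0.0, 0.0, 0.0] rows 0.8
d [18.7, 0.8, -43.7] tw [0.002, 0.354, -0.001] rows 1.9
d [-2.9, 0.8, 1.4] tw [0.002, 0.354, -0.001] rows 0.8
```

Emit:
apply_moves:
  delta_pos:
    - [0, 0, 1]
    - [0, 0, 1]
    - [0, 0, 1]
    - [20, 0, -44]
    - [20, 0, -44]
    - [20, 0, -44]
    - [20, 0, -44]
    - [-3, 0, 1]
    - [-3, 0, 1]
    - [-3, 0, 1]
    - [-3, 0, 1]
    - [-3, 0, 1]
  twist:
    - [0, 0, 0]
    - [0, 0, 0]
    - [0, 0, 0]
    - [0, 0.1, 0]
    - [0, 0.25, 0]
    - [0, 0.354, 0]
    - [0, 0.354, 0]
    - [0, 0.354, 0]
    - [0, 0.354, 0]
    - [0, 0.354, 0]
    - [0, 0.354, 0]
    - [0, 0.354, 0]
  hand: [-1, -1, -1, -1, -1, -1, -1, -1, -1, 1, 1, 1]

```text
time: 8.22
tool_pos: [0.4287, -0.2004, 0.0215]
tool_rot: [[-0.669, -0.279, -0.689], [-0.195, 0.96, -0.2], [0.718, 0.0, -0.696]]
wrist_force: [0.4, -1.2, -0.2]
finger_gap: 0.0605
gripper_force: 0.9
```

```bash
python3 a2.py .3885 -.2116 .286 0; python3 v.py p2 260 180 290 190
```

```text
t 8.225 p [ 0.4287 -0.2004  0.0215] q [ 0.18  1.   -0.05  1.59  0.35  1.32  1.76] F [ 0.4 -1.2 -0.2] gap 0.0605 gf 0.9150837585912086
yaw 0.28311195147500723 tilt 0.8003325119244364
along 0.04170597067405907 across (ignored) -0.00046876398301894806
d [93.3, 0.0, -90.5] tw [0.0, 0.0, 0.0] rows 2.1
d [1.5, 230.3, -265.3] tw [-0.068, -1.042, 0.239] rows 5.8
d [-58.3, 226.5, -229.0] tw [-0.068, -1.042, 0.239] rows 1.1
t 8.225 p [ 0.4287 -0.2004  0.0215] q [ 0.18  1.   -0.05  1.59  0.35  1.32  1.76] F [ 0.4 -1.2 -0.2] gap 0.0605 gf 0.9150837585912086
```

View pics/p2.png

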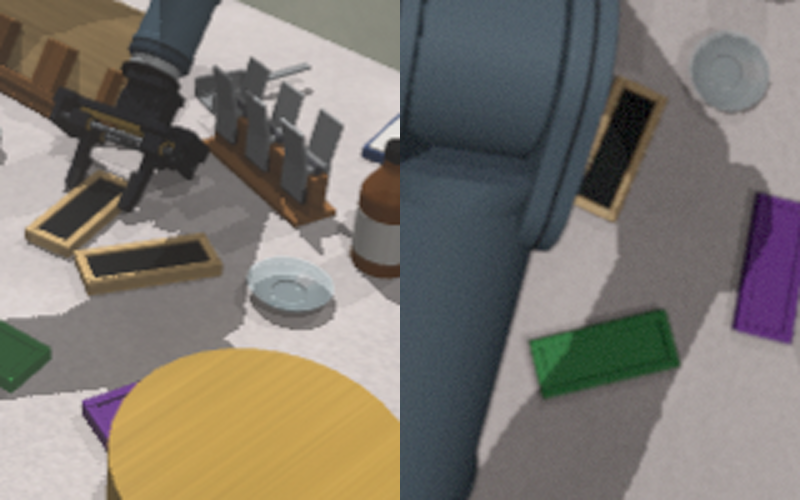

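Emit:
apply_moves:
  delta_pos:
    - [0, 0, 0]
    - [0, 0, 0]
    - [45, 0, -45]
    - [93, 0, -90]
    - [80, 40, -130]
    - [65, 80, -165]
    - [50, 120, -200]
    - [35, 155, -235]
    - [18, 195, -255]
    - [8, 215, -265]
    - [2, 230, -265]
    - [2, 230, -265]
  twist:
    - [0, 0, 0]
    - [0, 0, 0]
    - [0, 0, 0]
    - [0, 0, 0]
    - [-0.011, -0.17, 0.04]
    - [-0.022, -0.34, 0.08]
    - [-0.034, -0.51, 0.12]
    - [-0.045, -0.68, 0.16]
    - [-0.056, -0.85, 0.2]
    - [-0.065, -1.0, 0.23]
    - [-0.068, -1.042, 0.239]
    - [-0.068, -1.042, 0.239]
  hand: [1, 1, 1, 1, 1, 1, 1, 1, 1, 1, 1, 1]
  grip_force: 40

```text
time: 9.82
tool_pos: [0.5444, 0.0744, 0.2064]
tool_rot: [[-0.969, -0.049, 0.241], [-0.047, 0.999, 0.012], [-0.241, 0.0, -0.97]]
wrist_force: [1.4, -0.1, -2.2]
finger_gap: 0.0596
gripper_force: 40.0
```

```bash
python3 a3.py 0 .0417 .0135 .8003 -.06,.13 -.04,.1 -.012,.079; python3 v.py p3 215 120 160 80
```

```text
t 9.825 p [0.5444 0.0744 0.2064] q [-0.09  0.33 -0.18  2.03  0.21  0.55  1.2 ] F [ 1.4 -0.1 -2.2] gap 0.0596 gf 39.96911433598143
panel in rest [-0.0611  0.0009  0.1281] axes [[0.003, -0.003, -1.0], [0.001, 1.0, -0.003], [1.0, -0.001, 0.003]]
d [-2.0, -0.9, -0.6] tw [0.001, -0.003, 0.003] rows 0.0
d [4.5, -1.0, 34.9] tw [0.001, -0.003, 0.003] rows 0.6
d [-1.1, -1.0, 69.4] tw [0.001, -0.003, 0.003] rows 0.6
t 9.825 p [0.5444 0.0744 0.2064] q [-0.09  0.33 -0.18  2.03  0.21  0.55  1.2 ] F [ 1.4 -0.1 -2.2] gap 0.0596 gf 39.96911433598143
```

View pics/p3.png

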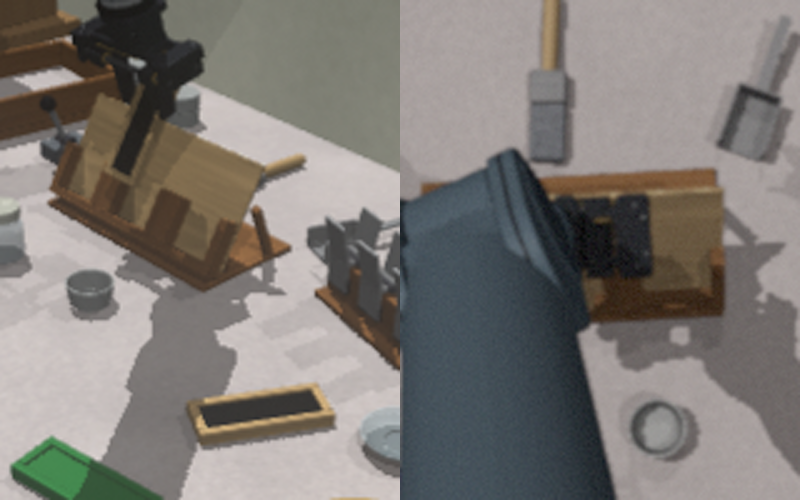

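```bash
python3 a3.py 0 .0417 .0135 .8003 -.025,.1 -.016,.085 -.01,.077 -.008,.075
```

```text
t 9.925 p [0.5459 0.0727 0.2069] q [-0.09  0.33 -0.18  2.03  0.21  0.55  1.2 ] F [-0.2 -0.6 -1.4] gap 0.0595 gf 39.969029648200376
panel in rest [-0.0601 -0.0008  0.1293] axes [[0.002, 0.0, -1.0], [0.0, 1.0, 0.0], [1.0, -0.0, 0.002]]
d [-4.8, 0.8, 45.4] tw [-0.0, -0.002, 0.0] rows 0.7
d [-0.8, 0.8, 62.5] tw [-0.0, -0.002, 0.0] rows 0.3
d [0.4, 0.8, 72.4] tw [-0.0, -0.002, 0.0] rows 0.2
d [0.4, 0.8, 75.2] tw [-0.0, -0.002, 0.0] rows 0.0
```

Emit:
apply_moves:
  delta_pos:
    - [-3, 1, 25]
    - [-5, 1, 45]
    - [-1, 1, 62]
    - [0, 1, 68]
    - [0, 1, 72]
    - [0, 1, 72]
  twist:
    - [0, 0, 0]
    - [0, 0, 0]
    - [0, 0, 0]
    - [0, 0, 0]
    - [0, 0, 0]
    - [0, 0, 0]
  hand: [1, 1, 1, 1, 1, 1]

```text
time: 10.68
tool_pos: [0.5637, 0.0749, 0.1375]
tool_rot: [[-0.969, -0.046, 0.244], [-0.044, 0.999, 0.012], [-0.244, 0.0, -0.97]]
wrist_force: [-0.4, 0.5, -1.6]
finger_gap: 0.0594
gripper_force: 40.0
```

```bash
python3 a3.py 0 .0417 .0135 .8003  -.008,.075
```

```text
t 10.675 p [0.5637 0.0749 0.1375] q [-0.13  0.47 -0.13  2.04  0.27  0.41  1.14] F [-0.4  0.5 -1.6] gap 0.0594 gf 39.96925471277791
panel in rest [-0.0098  0.0006  0.0782] axes [[0.0, 0.0, -1.0], [-0.0, 1.0, 0.0], [1.0, 0.0, 0.0]]
d [1.0, -0.6, 3.6] tw [0.0, -0.0, -0.0] rows 0.1
```

Emit:
apply_moves:
  delta_pos:
    - [0.5, -0.6, 2]
    - [1, -0.6, 4]
    - [1, -0.6, 6]
    - [1, -0.6, 6]
  twist:
    - [0, 0, 0]
    - [0, 0, 0]
    - [0, 0, 0]
    - [0, 0, 0]
  hand: [1, 1, 1, 1]

```text
time: 11.18
tool_pos: [0.5631, 0.0746, 0.1327]
tool_rot: [[-0.969, -0.046, 0.243], [-0.045, 0.999, 0.011], [-0.243, -0.0, -0.97]]
wrist_force: [-13.1, -1.5, 21.0]
finger_gap: 0.0595
gripper_force: 40.0
```

Emit:
apply_moves:
  delta_pos:
    - [0, 0, -1]
    - [0, 0, -1]
    - [0, 0, -1]
    - [0, 0, -20]
    - [0, 0, -60]
    - [0, 0, -110]
    - [0, 0, -150]
    - [0, 0, -150]
  twist:
    - [0, 0, 0]
    - [0, 0, 0]
    - [0, 0, 0]
    - [0, 0, 0]
    - [0, 0, 0]
    - [0, 0, 0]
    - [0, 0, 0]
    - [0, 0, 0]
  hand: [-1, -1, -1, -1, -1, -1, -1, -1]

```text
time: 12.18
tool_pos: [0.5288, 0.0731, 0.2798]
tool_rot: [[-0.967, -0.046, 0.249], [-0.044, 0.999, 0.012], [-0.249, 0.001, -0.968]]
wrist_force: [-0.5, -0.2, 0.4]
finger_gap: 0.088
gripper_force: 0.0
```

```bash
python3 a3.py 0 .0417 .0135 .8003 ; python3 v.py p4 215 140 160 80
python3 - <<'E'
from h import *
for n in P:
    for d in models.masks_of("panel1",n)[:7]:
        m=d['mask'].astype(np.uint8);c=max(cv2.findContours(m,0,1)[0],key=len)
        print(n,round(d['score'],2),np.round(d['bbox']),cv2.boxPoints(cv2.minAreaRect(c)).round(1).tolist())
E
```

```text
t 12.175 p [0.5288 0.0731 0.2798] q [-0.05  0.2  -0.22  2.    0.15  0.7   1.25] F [-0.5 -0.2  0.4] gap 0.088 gf 0.0
panel in rest [-0.111   0.0005  0.184 ] axes [[-0.005, -0.0, -1.0], [-0.001, 1.0, -0.0], [1.0, 0.001, -0.005]]
t 12.175 p [0.5288 0.0731 0.2798] q [-0.05  0.2  -0.22  2.    0.15  0.7   1.25] F [-0.5 -0.2  0.4] gap 0.088 gf 0.0
side 0.89 [260. 169. 289. 212.] [[259.5, 207.10000610351562], [276.70001220703125, 165.39999389648438], [291.5, 171.5], [274.29998779296875, 213.1999969482422]]
side 0.77 [290. 275. 350. 294.] [[289.20001220703125, 279.5], [347.0, 271.29998779296875], [349.79998779296875, 290.5], [292.0, 298.70001220703125]]
side 0.73 [221. 295. 285. 333.] [[217.39999389648438, 310.29998779296875], [229.60000610351562, 289.0], [282.6000061035156, 319.5], [270.29998779296875, 340.79998779296875]]
side 0.7 [154. 204. 196. 219.] [[150.3000030517578, 207.3000030517578], [195.6999969482422, 203.5], [196.6999969482422, 215.89999389648438], [151.3000030517578, 219.6999969482422]]
side 0.52 [294. 338. 313. 358.] [[288.79998779296875, 350.8999938964844], [297.8999938964844
[... 513 characters left out ...]
5, 266.20001220703125], [455.3999938964844, 270.20001220703125], [446.1000061035156, 328.5]]
top 0.89 [344. 314. 402. 351.] [[340.5, 324.5], [396.1000061035156, 311.20001220703125], [402.0, 336.1000061035156], [346.3999938964844, 349.29998779296875]]
top 0.85 [120. 276. 148. 325.] [[119.5, 313.5], [143.0, 274.3999938964844], [162.6999969482422, 286.20001220703125], [139.1999969482422, 325.29998779296875]]
top 0.73 [351. 146. 375. 170.] [[351.20001220703125, 168.60000610351562], [357.1000061035156, 140.6999969482422], [376.70001220703125, 144.8000030517578], [370.79998779296875, 172.6999969482422]]
top 0.51 [230. 190. 240. 203.] [[227.0, 190.0], [238.0, 190.0], [238.0, 201.0], [227.0, 201.0]]
```

View pics/p4.png

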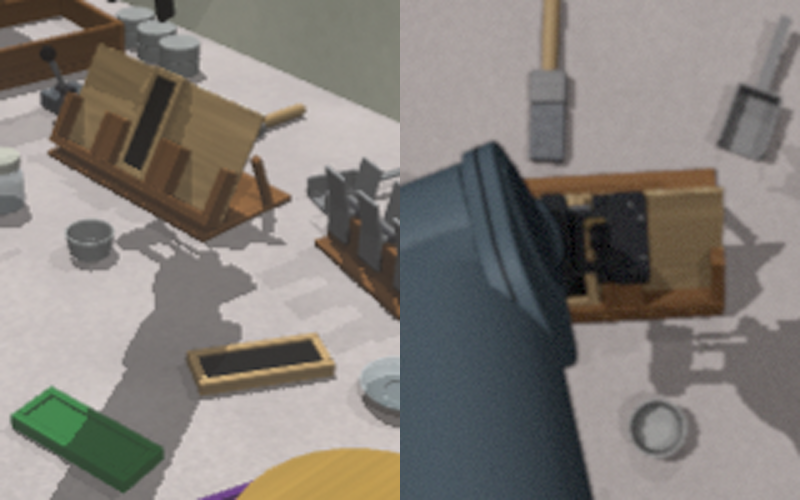

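```bash
cat > b1.py <<'E'
from h import *
print("bottle",models.tip_of("reagent","top")[:1],models.tip_of("reagent","side")[:1])
try:
    X=tri(np.array(models.tip_of("reagent","side")[0]['xy']),np.array(models.tip_of("reagent","top")[0]['xy']));print(X)
except Exception as e:print(e)
w=np.array([plane("top",np.array(u)+.3,.015) for u in([354.9,270.1],[376.3,218.8],[398.3,228],[377,279.3])])
c,sz,an=cv2.minAreaRect((w*1000).astype(np.float32));print(w.round(3).tolist(),c,sz,an)
d=(w[1]+w[2]-w[0]-w[3]);th=np.arctan2(d[1],d[0]);print("th",th)
c=np.r_[np.array(c)/1000,0];u=np.array([np.cos(th),np.sin(th),0]);T=.65
g=c+u*.04+[0,0,.0215];R=toolR(th,-T);print(c,g)
st();p=manip.get_state()['tool_pos']
go([((.45,-.15,.27),toolR(0,-.2)),(g+[0,0,.1],R),(g,R)])
E
python3 b1.py
```

```text
bottle [{'xy': [425.9, 171.6], 'score': 0.92}] [{'xy': [412.3, 284.5], 'score': 0.94}]
(array([ 0.59733708, -0.47975862, -0.00247639]), np.float64(0.9573045472305353))
[[0.325, -0.267], [0.463, -0.331], [0.438, -0.39], [0.3, -0.325]] (381.2496337890625, -328.5120849609375) (64.39469909667969, 153.79562377929688) 65.19751739501953
th -0.4361738616399106
[ 0.38124963 -0.32851208  0.        ] [ 0.41750462 -0.34541107  0.0215    ]
t 12.575 p [0.527  0.0727 0.2756] q [-0.05  0.2  -0.22  2.01  0.15  0.7   1.25] F [-0.1 -0.2  0.7] gap 0.088 gf 0.0
d [85.9, -219.0, -15.7] tw [0.001, 0.444, 0.046] rows 3.8
d [162.1, -412.7, 118.3] tw [-0.1, 0.876, 0.488] rows 4.0
d [186.2, -412.7, 215.4] tw [-0.1, 0.876, 0.488] rows 1.6
```

Emit:
apply_moves:
  delta_pos:
    - [21, -55, -4]
    - [43, -110, -8]
    - [64, -165, -12]
    - [86, -219, -10]
    - [105, -267, 24]
    - [124, -315, 57]
    - [143, -365, 90]
    - [162, -413, 118]
    - [162, -413, 118]
    - [186, -413, 215]
    - [186, -413, 215]
    - [186, -413, 215]
  twist:
    - [0, 0.11, 0.01]
    - [0, 0.22, 0.02]
    - [0, 0.33, 0.03]
    - [0, 0.44, 0.05]
    - [-0.025, 0.55, 0.16]
    - [-0.05, 0.66, 0.27]
    - [-0.075, 0.77, 0.38]
    - [-0.1, 0.876, 0.488]
    - [-0.1, 0.876, 0.488]
    - [-0.1, 0.876, 0.488]
    - [-0.1, 0.876, 0.488]
    - [-0.1, 0.876, 0.488]
  hand: [-1, -1, -1, -1, -1, -1, -1, -1, -1, -1, -1, -1]

```text
time: 14.08
tool_pos: [0.419, -0.3441, 0.0218]
tool_rot: [[-0.724, 0.42, -0.547], [0.334, 0.907, 0.256], [0.604, 0.002, -0.797]]
wrist_force: [-0.5, -0.3, 1.2]
finger_gap: 0.0881
gripper_force: 0.0
```

```bash
sed -i 's/^go(.*/go([(g,R)])/' b1.py; python3 b1.py | tail -2;python3 v.py p5 260 180 290 150
```

```text
t 14.275 p [ 0.4193 -0.3453  0.0238] q [0.5  1.03 0.1  1.4  0.   1.35 1.72] F [ 0.2  0.1 -0.1] gap 0.088 gf 0.0
d [-0.1, -0.8, 2.8] tw [0.0, 0.004, 0.002] rows 0.0
t 14.275 p [ 0.4193 -0.3453  0.0238] q [0.5  1.03 0.1  1.4  0.   1.35 1.72] F [ 0.2  0.1 -0.1] gap 0.088 gf 0.0
```

View pics/p5.png

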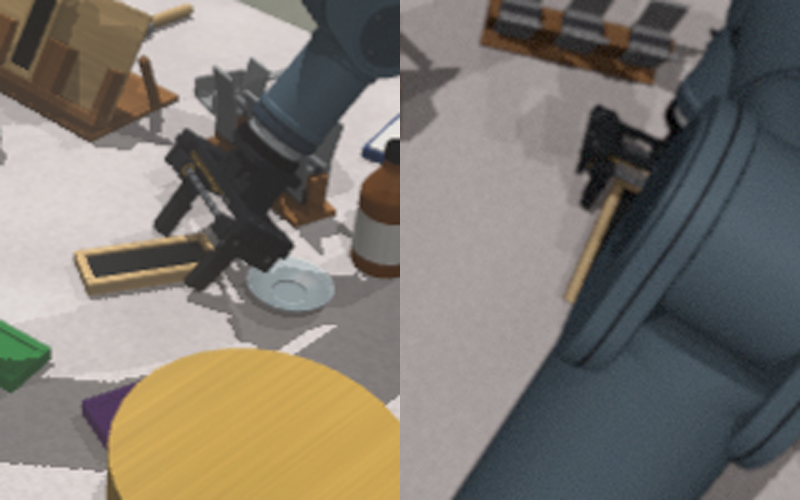

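Emit:
apply_moves:
  delta_pos:
    - [0, 0, 1]
    - [0, 0, 1]
    - [0, 0, 1]
    - [0, 0, 1]
    - [0, 0, 1]
  twist:
    - [0, 0, 0]
    - [0, 0, 0]
    - [0, 0, 0]
    - [0, 0, 0]
    - [0, 0, 0]
  hand: [1, 1, 1, 1, 1]
  grip_force: 40

```text
time: 15.0
tool_pos: [0.4179, -0.3453, 0.0219]
tool_rot: [[-0.723, 0.422, -0.547], [0.336, 0.907, 0.256], [0.604, 0.001, -0.797]]
wrist_force: [-0.4, -0.1, 0.9]
finger_gap: 0.0597
gripper_force: 40.0
```

```bash
sed -i 's/tgt(-.06,.13),tgt(-.012,.079)/(np.array([.45,-.2,.24]),tgt(0,0)[1]@R.T@R if 0 else Ro.from_rotvec(Ro.from_matrix(tgt(0,0)[1]@R.T).as_rotvec()*.5).as_matrix()@R),tgt(-.08,.15),tgt(-.05,.12)/' a2.py; python3 a2.py .3805 -.3282 -.436 -.115
```

```text
t 15.0 p [ 0.4179 -0.3453  0.0219] q [0.5  1.03 0.1  1.4  0.   1.35 1.72] F [-0.4 -0.1  0.9] gap 0.0597 gf 39.959843158721924
yaw -0.4358753956991338 tilt 0.6483095539663832
along 0.04109987803147453 across (ignored) 0.00030997218288818164
d [78.5, 0.1, -103.6] tw [0.0, 0.0, 0.0] rows 2.1
d [157.3, 145.4, -154.3] tw [0.032, -0.513, -0.251] rows 3.1
d [139.5, 328.4, -160.6] tw [0.063, -1.026, -0.501] rows 3.1
d [107.0, 333.5, -133.8] tw [0.063, -1.026, -0.501] rows 0.7
```

Emit:
apply_moves:
  delta_pos:
    - [39, 0, -52]
    - [78, 0, -104]
    - [105, 48, -121]
    - [131, 97, -138]
    - [157, 145, -154]
    - [155, 185, -156]
    - [150, 230, -158]
    - [145, 275, -160]
    - [140, 328, -161]
    - [140, 328, -161]
    - [107, 333, -134]
    - [107, 333, -134]
  twist:
    - [0, 0, 0]
    - [0, 0, 0]
    - [0.011, -0.17, -0.084]
    - [0.022, -0.34, -0.167]
    - [0.032, -0.513, -0.251]
    - [0.04, -0.64, -0.31]
    - [0.048, -0.77, -0.375]
    - [0.056, -0.9, -0.44]
    - [0.063, -1.026, -0.501]
    - [0.063, -1.026, -0.501]
    - [0.063, -1.026, -0.501]
    - [0.063, -1.026, -0.501]
  hand: [1, 1, 1, 1, 1, 1, 1, 1, 1, 1, 1, 1]

```text
time: 16.5
tool_pos: [0.5523, -0.0425, 0.1907]
tool_rot: [[-0.923, -0.046, 0.382], [-0.042, 0.999, 0.018], [-0.382, 0.001, -0.924]]
wrist_force: [-0.9, -0.5, -1.8]
finger_gap: 0.0596
gripper_force: 40.0
```

```bash
python3 a3.py -.115 .0411 .0139 .6483 -.05,.12 -.025,.1 -.016,.085 -.01,.077 -.007,.074;
```

```text
t 16.5 p [ 0.5523 -0.0425  0.1907] q [ 0.12  0.32 -0.13  2.15  0.07  0.28  1.55] F [-0.9 -0.5 -1.8] gap 0.0596 gf 39.958298206329346
panel in rest [-0.0508 -0.1161  0.1165] axes [[0.007, -0.0, -1.0], [-0.001, 1.0, -0.0], [1.0, 0.001, 0.007]]
d [-3.1, 1.2, -1.7] tw [0.001, -0.007, -0.001] rows 0.1
d [-2.4, 1.1, 30.3] tw [0.001, -0.007, -0.001] rows 0.5
d [4.0, 1.1, 46.6] tw [0.001, -0.007, -0.001] rows 0.3
d [6.7, 1.1, 56.2] tw [0.001, -0.007, -0.001] rows 0.2
d [7.2, 1.1, 60.5] tw [0.001, -0.007, -0.001] rows 0.1
```

Works. Descend to just before contact.

Emit:
apply_moves:
  delta_pos:
    - [-2, 1, 15]
    - [-2, 1, 30]
    - [4, 1, 46]
    - [6, 1, 53]
    - [7, 1, 57]
    - [7, 1, 57]
  twist:
    - [0, -0.007, 0]
    - [0, -0.007, 0]
    - [0, -0.007, 0]
    - [0, -0.007, 0]
    - [0, -0.007, 0]
    - [0, -0.007, 0]
  hand: [1, 1, 1, 1, 1, 1]

```text
time: 17.25
tool_pos: [0.5701, -0.0403, 0.1379]
tool_rot: [[-0.918, -0.046, 0.394], [-0.042, 0.999, 0.019], [-0.395, 0.001, -0.919]]
wrist_force: [-0.1, 0.3, -1.8]
finger_gap: 0.0596
gripper_force: 40.0
```

```bash
python3 a3.py -.115 .0411 .0139 .6483  -.01,.077 -.007,.074;
```

```text
t 17.25 p [ 0.5701 -0.0403  0.1379] q [ 0.28  0.46 -0.33  2.14  0.67  0.2   0.99] F [-0.1  0.3 -1.8] gap 0.0596 gf 39.95820879936218
panel in rest [-0.0084 -0.1147  0.0798] axes [[-0.007, -0.001, -1.0], [-0.001, 1.0, -0.001], [1.0, 0.001, -0.007]]
d [3.0, -0.2, 0.5] tw [0.001, 0.007, -0.0] rows 0.0
d [3.6, -0.2, 4.7] tw [0.001, 0.007, -0.0] rows 0.1
```

Emit:
apply_moves:
  delta_pos:
    - [1.6, 0, 1.2]
    - [3.2, 0, 2.4]
    - [4.8, 0, 3.6]
    - [5.5, 0, 5]
    - [5.5, 0, 5]
  twist:
    - [0, 0.003, 0]
    - [0, 0.007, 0]
    - [0, 0.007, 0]
    - [0, 0.007, 0]
    - [0, 0.007, 0]
  hand: [1, 1, 1, 1, 1]

```text
time: 17.88
tool_pos: [0.5686, -0.0398, 0.1332]
tool_rot: [[-0.919, -0.047, 0.392], [-0.044, 0.999, 0.019], [-0.392, 0.0, -0.92]]
wrist_force: [-2.5, -0.1, 10.2]
finger_gap: 0.0597
gripper_force: 39.9
```

```bash
python3 a3.py -.115 .0411 .0139 .6483  -.01,.077 -.007,.074;
```

```text
t 17.875 p [ 0.5686 -0.0398  0.1332] q [ 0.29  0.47 -0.35  2.14  0.74  0.2   0.93] F [-2.5 -0.1 10.2] gap 0.0597 gf 39.94668960571289
panel in rest [-0.0074 -0.1143  0.0749] axes [[-0.004, -0.001, -1.0], [0.001, 1.0, -0.001], [1.0, -0.001, -0.004]]
d [-0.3, -0.7, -3.2] tw [0.001, 0.004, 0.001] rows 0.1
d [0.3, -0.7, 1.0] tw [0.001, 0.004, 0.001] rows 0.1
```

Emit:
apply_moves:
  delta_pos:
    - [0, 0, 0]
    - [0, 0, 0]
    - [0, 0, 0]
    - [0, 0, -25]
    - [0, 0, -70]
    - [0, 0, -120]
    - [0, 0, -160]
    - [0, 0, -160]
  twist:
    - [0, 0, 0]
    - [0, 0, 0]
    - [0, 0, 0]
    - [0, 0, 0]
    - [0, 0, 0]
    - [0, 0, 0]
    - [0, 0, 0]
    - [0, 0, 0]
  hand: [-1, -1, -1, -1, -1, -1, -1, -1]

```text
time: 18.88
tool_pos: [0.5054, -0.0443, 0.2811]
tool_rot: [[-0.919, -0.044, 0.392], [-0.041, 0.999, 0.015], [-0.392, -0.002, -0.92]]
wrist_force: [0.1, -0.7, -1.0]
finger_gap: 0.0881
gripper_force: 0.0
```

```bash
python3 v.py p6 240 140 190 80
cat > c1.py <<'E'
from h import *
import sys
RX,RY,RYAW=.6163,-.2891,-.222
yy=float(sys.argv[1]);x=float(sys.argv[2]) if len(sys.argv)>2 else 0
P0=np.array([RX+x*np.cos(RYAW)-yy*np.sin(RYAW),RY+x*np.sin(RYAW)+yy*np.cos(RYAW),0])
# tool y along rail x (yaw -.222): toolR yaw = RYAW-90deg ; or +90deg
print("clip at",P0);st()
for k in(-1,1):
    R=toolR(RYAW+k*np.pi/2,0);print("k",k);go([(P0+[0,0,.22],R),(P0+[0,0,.117],R)])
E
python3 c1.py .0707
```

```text
t 18.875 p [ 0.5054 -0.0443  0.2811] q [ 0.83  0.16 -0.88  2.14  0.24  0.5   1.42] F [ 0.1 -0.7 -1. ] gap 0.0881 gf 0.0
clip at [ 0.6318668  -0.22013505  0.        ]
t 18.975 p [ 0.5047 -0.0437  0.2786] q [ 0.83  0.16 -0.87  2.14  0.24  0.5   1.42] F [ 0.1 -0.4  0.1] gap 0.0883 gf 0.0
k -1
d [-86.9, -182.0, 100.2] tw [0.366, 0.279, 1.811] rows 10.0
d [-46.9, -182.0, 195.1] tw [0.366, 0.279, 1.811] rows 1.6
k 1
d [-86.9, -182.0, 100.2] tw [-0.26, 0.341, -1.285] rows 7.3
d [-46.9, -182.0, 195.1] tw [-0.26, 0.341, -1.285] rows 1.6
```

View pics/p6.png

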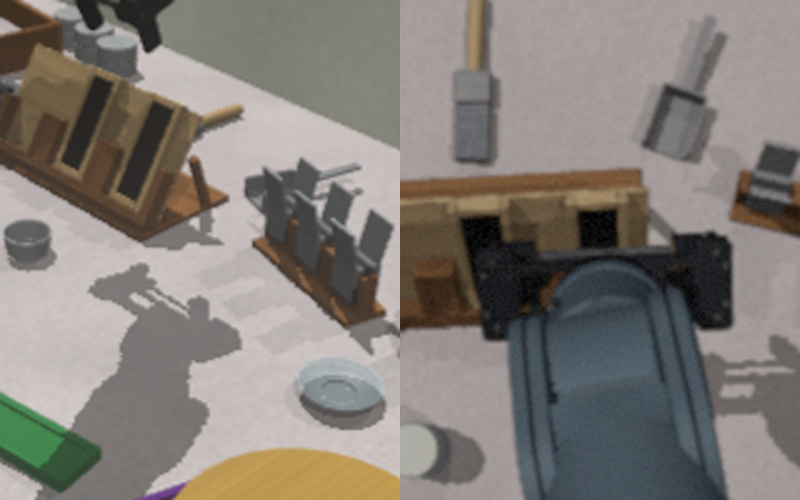

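Emit:
apply_moves:
  delta_pos:
    - [0, -15, -10]
    - [-5, -35, -10]
    - [-15, -55, 0]
    - [-25, -75, 10]
    - [-35, -95, 25]
    - [-45, -115, 40]
    - [-55, -135, 55]
    - [-65, -150, 70]
    - [-75, -168, 85]
    - [-87, -182, 100]
    - [-87, -182, 100]
    - [-87, -182, 100]
  twist:
    - [0.036, 0.028, 0.18]
    - [0.073, 0.056, 0.36]
    - [0.11, 0.084, 0.54]
    - [0.146, 0.112, 0.72]
    - [0.183, 0.14, 0.9]
    - [0.22, 0.167, 1.08]
    - [0.256, 0.195, 1.26]
    - [0.293, 0.223, 1.44]
    - [0.33, 0.251, 1.62]
    - [0.366, 0.279, 1.811]
    - [0.366, 0.279, 1.811]
    - [0.366, 0.279, 1.811]
  hand: [-1, -1, -1, -1, -1, -1, -1, -1, -1, -1, -1, -1]

```text
time: 20.48
tool_pos: [0.6318, -0.2179, 0.219]
tool_rot: [[0.215, 0.977, -0.002], [0.977, -0.215, 0.0], [-0.0, -0.002, -1.0]]
wrist_force: [0.4, 0.4, -0.2]
finger_gap: 0.0877
gripper_force: 0.0
```

```bash
python3 c1.py .0707|head -5;python3 v.py p7 300 130 290 80
```

```text
clip at [ 0.6318668  -0.22013505  0.        ]
t 20.475 p [ 0.6318 -0.2179  0.219 ] q [ 0.5   0.63 -0.35  1.5   0.24  1.05 -0.13] F [ 0.4  0.4 -0.2] gap 0.0877 gf 0.0
k -1
d [-2.2, 0.5, -1.0] tw [-0.002, 0.0, 0.005] rows 0.0
d [-2.2, 0.7, 102.0] tw [-0.002, 0.0, 0.005] rows 1.6
t 20.475 p [ 0.6318 -0.2179  0.219 ] q [ 0.5   0.63 -0.35  1.5   0.24  1.05 -0.13] F [ 0.4  0.4 -0.2] gap 0.0877 gf 0.0
```

View pics/p7.png

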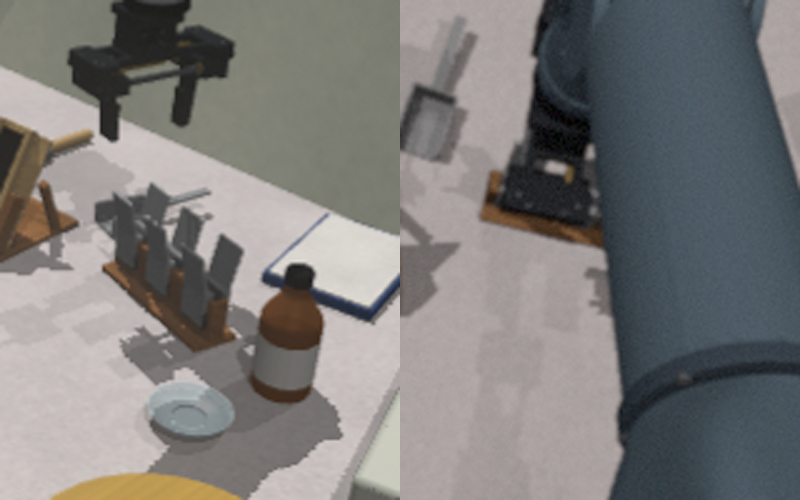

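Emit:
apply_moves:
  delta_pos:
    - [-2, 0, 50]
    - [-2, 0, 90]
    - [-2, 0, 102]
    - [-2, 0, 102]
    - [-2, 0, 102]
    - [-2, 0, 102]
    - [-2, 0, 102]
    - [-2, 0, 102]
    - [-2, 0, 102]
  twist:
    - [0, 0, 0]
    - [0, 0, 0]
    - [0, 0, 0]
    - [0, 0, 0]
    - [0, 0, 0]
    - [0, 0, 0]
    - [0, 0, 0]
    - [0, 0, 0]
    - [0, 0, 0]
  hand: [-1, -1, -1, -1, 1, 1, 1, 1, 1]
  grip_force: 25

```text
time: 21.7
tool_pos: [0.6349, -0.2218, 0.1218]
tool_rot: [[0.22, 0.976, 0.007], [0.976, -0.22, -0.001], [0.0, 0.007, -1.0]]
wrist_force: [1.6, 0.1, 14.0]
finger_gap: 0.0399
gripper_force: 10.7
```

Emit:
apply_moves:
  delta_pos:
    - [0, 0, -3]
    - [0, 0, -3]
    - [0, 0, -3]
  twist:
    - [0, 0, 0]
    - [0, 0, 0]
    - [0, 0, 0]
  hand: [1, 1, 1]

```text
time: 22.08
tool_pos: [0.6327, -0.2215, 0.1227]
tool_rot: [[0.219, 0.976, 0.002], [0.976, -0.219, -0.0], [0.0, 0.002, -1.0]]
wrist_force: [-0.3, -0.1, 8.2]
finger_gap: 0.0341
gripper_force: 25.0
```

```bash
python3 c1.py .0707|head -5;python3 v.py p8 300 130 290 80
```

```text
clip at [ 0.6318668  -0.22013505  0.        ]
t 22.075 p [ 0.6327 -0.2215  0.1227] q [ 0.48  0.74 -0.32  1.56  0.28  0.89 -0.16] F [-0.3 -0.1  8.2] gap 0.0341 gf 25.000931080430746
k -1
d [1.1, -0.8, -97.3] tw [0.002, -0.0, 0.001] rows 1.6
d [1.1, -1.1, 5.7] tw [0.002, -0.0, 0.001] rows 1.6
t 22.075 p [ 0.6327 -0.2215  0.1227] q [ 0.48  0.74 -0.32  1.56  0.28  0.89 -0.16] F [-0.3 -0.1  8.2] gap 0.0341 gf 25.000931080430746
```

View pics/p8.png

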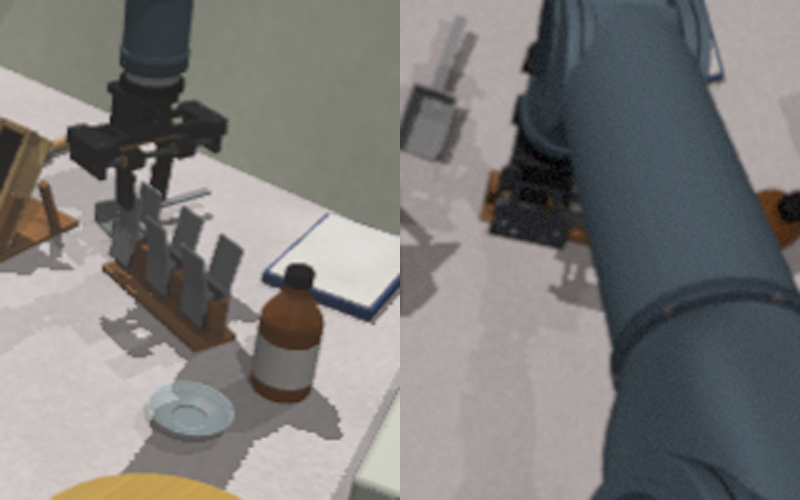

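```bash
cat > c2.py <<'E'
from h import *
import sys
bay,D=float(sys.argv[1]),float(sys.argv[2]);st()
zr=rest(0,0,1)-rest(0,0,0);xr=rest(1,0,0)-rest(0,0,0);yr=rest(0,1,0)-rest(0,0,0);R=np.c_[yr,xr,-zr]
s=manip.get_state();A=np.c_[xr,yr,zr];print("TCP-D in rest",(A.T@(s['tool_pos']+D*s['tool_rot'][:,2]-rest(0,0,0))).round(4),"R",(R.T@s['tool_rot']).round(3).tolist())
go([(rest(-.005,bay,float(z)+D),R) for z in sys.argv[3:]])
E
python3 c2.py -.115 .057 .245 .2 .159
python3 - <<'E'
from kin import *
zr=rest(0,0,1)-rest(0,0,0);xr=rest(1,0,0)-rest(0,0,0);yr=rest(0,1,0)-rest(0,0,0);R=np.c_[yr,xr,-zr]
for b in(-.115,0):
  for z in(.302,.216):
    r=ik(rest(-.005,b,z),R,8,manip.get_state()['qpos']);print(r[1].round(2),r[2])
E
```

```text
t 22.175 p [ 0.6327 -0.2214  0.1228] q [ 0.48  0.74 -0.32  1.56  0.28  0.89 -0.16] F [-0.5 -0.3  7.6] gap 0.0336 gf 25.000823512673378
TCP-D in rest [ 0.0605 -0.2986  0.0855] R [[0.965, -0.264, -0.0], [0.228, 0.834, 0.502], [-0.132, -0.484, 0.865]]
d [190.8, 1.7, -163.2] tw [0.523, -0.07, -0.261] rows 4.0
d [184.8, -20.1, -124.3] tw [0.523, -0.07, -0.261] rows 0.7
d [179.4, -39.9, -88.8] tw [0.523, -0.07, -0.261] rows 0.7
[-0.07  0.91  0.06  0.9   0.    1.86  0.03] 3.8105261193077666e-06
[ 0.08  0.88 -0.24  1.15  0.19  1.65 -0.1 ] 3.8113252756044602e-06
[-0.04  0.93 -0.35  0.9   0.18  1.86 -0.27] 3.810530638093113e-06
[-0.    0.89 -0.36  1.16  0.19  1.65 -0.29] 3.8105336972460435e-06
```

Emit:
apply_moves:
  delta_pos:
    - [0, 0, -50]
    - [0, 0, -100]
    - [0, 0, -150]
    - [40, 0, -165]
    - [80, 0, -168]
    - [115, 0, -168]
    - [150, 0, -166]
    - [175, 0, -160]
    - [188, -10, -145]
    - [188, -10, -145]
    - [188, -10, -145]
  twist:
    - [0, 0, 0]
    - [0, 0, 0]
    - [0, 0, 0]
    - [0.087, -0.012, -0.043]
    - [0.174, -0.023, -0.087]
    - [0.26, -0.035, -0.13]
    - [0.35, -0.047, -0.174]
    - [0.436, -0.058, -0.218]
    - [0.523, -0.07, -0.261]
    - [0.523, -0.07, -0.261]
    - [0.523, -0.07, -0.261]
  hand: [1, 1, 1, 1, 1, 1, 1, 1, 1, 1, 1]

```text
time: 23.55
tool_pos: [0.6635, -0.0368, 0.2671]
tool_rot: [[-0.044, 0.865, -0.5], [0.999, 0.038, -0.023], [-0.0, -0.5, -0.866]]
wrist_force: [0.5, -1.3, -0.7]
finger_gap: 0.0334
gripper_force: 25.0
```

```bash
python3 c2.py -.115 .057 .2 .18 .159;python3 v.py p9 215 110 190 70
```

```text
t 23.55 p [ 0.6635 -0.0368  0.2671] q [ 0.15  0.92 -0.38  0.96  0.24  1.83 -0.13] F [ 0.5 -1.3 -0.7] gap 0.0334 gf 24.99972057295963
TCP-D in rest [-0.0063 -0.1156  0.2224] R [[1.0, -0.002, 0.0], [0.002, 1.0, -0.0], [-0.0, 0.0, 1.0]]
d [0.6, 1.2, 22.4] tw [-0.0, -0.0, -0.002] rows 0.4
d [0.6, 1.3, 42.4] tw [-0.0, -0.0, -0.002] rows 0.3
d [0.6, 1.3, 63.4] tw [-0.0, -0.0, -0.002] rows 0.3
t 23.55 p [ 0.6635 -0.0368  0.2671] q [ 0.15  0.92 -0.38  0.96  0.24  1.83 -0.13] F [ 0.5 -1.3 -0.7] gap 0.0334 gf 24.99972057295963
```

View pics/p9.png

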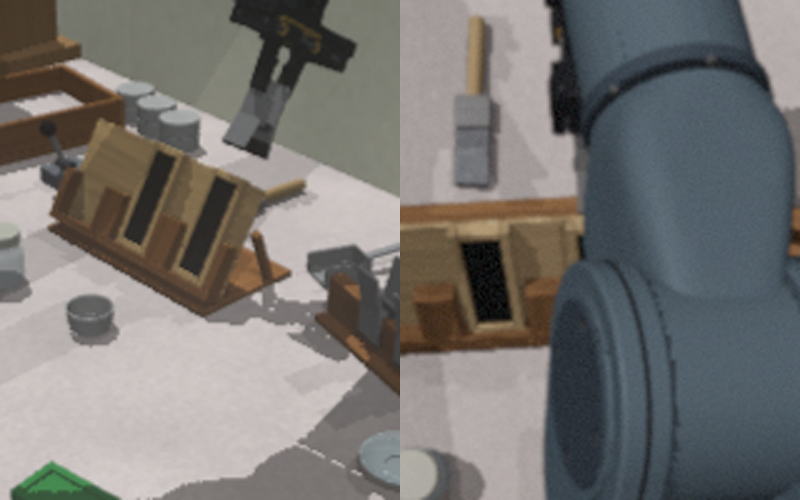

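```bash
python3 - <<'E'
from h import *
s=manip.get_state();p,R=s['tool_pos'],s['tool_rot']
for d,y,x in((.017,.017,0),(.017,-.017,0),(.099,.0205,.02),(.099,.0205,-.02),(.099,-.0205,.02),(.099,-.0205,-.02),(.057,0,-.02)):
    u=proj("side",p+R@[x,y,d])[0];print(d,y,x,((u-[215,110])*2.5).round())
E
```

```text
0.017 0.017 0 [274.  96.]
0.017 -0.017 0 [258.  89.]
0.099 0.0205 0.02 [240. 151.]
0.099 0.0205 -0.02 [262. 160.]
0.099 -0.0205 0.02 [221. 144.]
0.099 -0.0205 -0.02 [243. 153.]
0.057 0 -0.02 [265. 126.]
```

Emit:
apply_moves:
  delta_pos:
    - [0.6, 1, 15]
    - [0.6, 1, 30]
    - [0.6, 1, 42]
    - [0.6, 1, 52]
    - [0.6, 1, 60]
    - [0.6, 1, 60]
  twist:
    - [0, 0, 0]
    - [0, 0, 0]
    - [0, 0, 0]
    - [0, 0, 0]
    - [0, 0, 0]
    - [0, 0, 0]
  hand: [1, 1, 1, 1, 1, 1]

```text
time: 24.4
tool_pos: [0.6337, -0.0365, 0.214]
tool_rot: [[-0.046, 0.864, -0.502], [0.999, 0.04, -0.022], [0.001, -0.502, -0.865]]
wrist_force: [-0.4, -0.0, -0.2]
finger_gap: 0.0334
gripper_force: 25.0
```

```bash
python3 c2.py -.115 .057 .159;python3 v.py p10 215 110 190 70
```

```text
t 24.4 p [ 0.6337 -0.0365  0.214 ] q [ 0.17  0.9  -0.39  1.12  0.25  1.69 -0.15] F [-0.4 -0.  -0.2] gap 0.0334 gf 24.999815253540874
TCP-D in rest [-0.0056 -0.1139  0.1615] R [[1.0, 0.0, 0.001], [-0.0, 1.0, -0.003], [-0.001, 0.003, 1.0]]
d [-1.1, 0.4, 2.5] tw [-0.003, -0.001, 0.0] rows 0.0
t 24.4 p [ 0.6337 -0.0365  0.214 ] q [ 0.17  0.9  -0.39  1.12  0.25  1.69 -0.15] F [-0.4 -0.  -0.2] gap 0.0334 gf 24.999815253540874
```

View pics/p10.png

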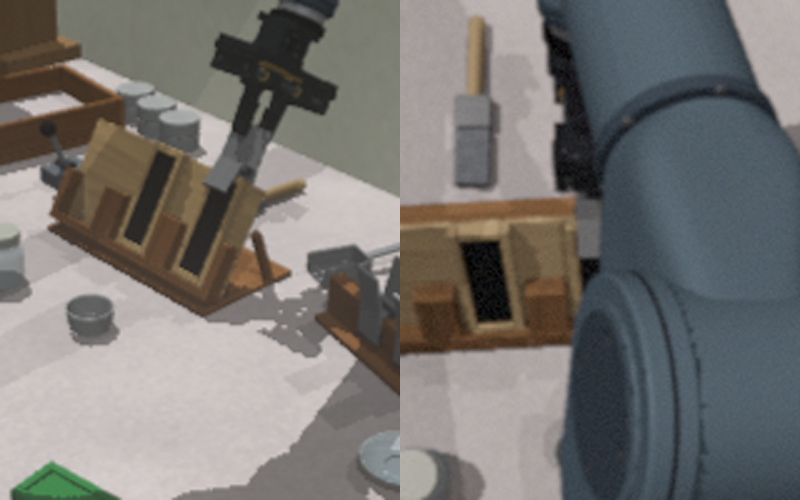

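Emit:
apply_moves:
  delta_pos:
    - [-1, 0, 2]
    - [-1, 0, 2]
    - [-1, 0, 2]
    - [-1, 0, 2]
    - [-1, 0, 2]
    - [-1, 0, -20]
    - [-1, 0, -50]
    - [-1, 0, -60]
  twist:
    - [0, 0, 0]
    - [0, 0, 0]
    - [0, 0, 0]
    - [0, 0, 0]
    - [0, 0, 0]
    - [0, 0, 0]
    - [0, 0, 0]
    - [0, 0, 0]
  hand: [1, -1, -1, -1, -1, -1, -1, -1]

```text
time: 25.5
tool_pos: [0.6652, -0.0358, 0.2676]
tool_rot: [[-0.046, 0.865, -0.499], [0.999, 0.04, -0.022], [0.001, -0.499, -0.866]]
wrist_force: [0.7, -0.8, 0.1]
finger_gap: 0.0879
gripper_force: 0.0
```

```bash
cat > chk.py <<'E'
from h import *
zr=rest(0,0,1)-rest(0,0,0);xr=rest(1,0,0)-rest(0,0,0);yr=rest(0,1,0)-rest(0,0,0);A=np.c_[xr,yr,zr]
im={n:read_camera(n) for n in P}
for q in("clip1","clip1_mouth","panel1"):
    T={n:[d for d in models.tip_of(q,n) if d['score']>.3] for n in P}
    for a in T["side"]:
        for b in T["top"]:
            X,e=tri(np.array(a['xy']),np.array(b['xy']))
            if e<2.5 and -.01<X[2]<.25:print(q,X.round(3),"rest",(A.T@(X-rest(0,0,0))).round(3),"e",round(e,1),round(a['score'],2),round(b['score'],2))
E
python3 chk.py; python3 c1.py 0.0|head -5
```

```text
clip1 [ 0.599 -0.036  0.178] rest [-0.017 -0.112  0.171] e 2.3 0.93 0.49
clip1 [ 0.61  -0.286  0.073] rest [ 0.035 -0.362  0.078] e 0.8 0.9 0.63
clip1 [ 0.599 -0.362  0.066] rest [ 0.026 -0.437  0.066] e 1.7 0.82 0.96
clip1_mouth [ 0.609 -0.357  0.032] rest [ 0.051 -0.433  0.041] e 0.9 0.79 0.93
panel1 [ 0.166 -0.299 -0.002] rest [-0.312 -0.355 -0.208] e 0.8 0.98 0.92
panel1 [0.547 0.074 0.098] rest [-0.018  0.001  0.078] e 1.6 0.95 0.63
panel1 [ 0.271  0.3   -0.   ] rest [-0.199  0.239 -0.14 ] e 0.0 0.87 0.84
clip at [ 0.6163 -0.2891  0.    ]
t 25.9 p [ 0.6636 -0.0362  0.2655] q [ 0.15  0.92 -0.38  0.96  0.24  1.83 -0.12] F [0.5 0.2 0.2] gap 0.0881 gf 0.0
k -1
d [-250.5, -28.1, 68.8] tw [-0.524, 0.07, 0.262] rows 4.2
d [-250.6, 23.7, 157.8] tw [-0.524, 0.07, 0.262] rows 1.6
```

Emit:
apply_moves:
  delta_pos:
    - [-50, -5, -10]
    - [-105, -11, 0]
    - [-155, -17, 20]
    - [-205, -23, 45]
    - [-250, -28, 69]
    - [-250, -28, 69]
    - [-250, 0, 113]
    - [-250, 22, 155]
    - [-250, 22, 155]
    - [-250, 22, 155]
  twist:
    - [-0.1, 0.014, 0.052]
    - [-0.21, 0.028, 0.105]
    - [-0.315, 0.042, 0.157]
    - [-0.42, 0.056, 0.21]
    - [-0.524, 0.07, 0.262]
    - [-0.524, 0.07, 0.262]
    - [-0.524, 0.07, 0.262]
    - [-0.524, 0.07, 0.262]
    - [-0.524, 0.07, 0.262]
    - [-0.524, 0.07, 0.262]
  hand: [-1, -1, -1, -1, -1, -1, -1, -1, -1, -1]

```text
time: 27.15
tool_pos: [0.6185, -0.2879, 0.1228]
tool_rot: [[0.219, 0.976, 0.004], [0.976, -0.219, -0.0], [0.001, 0.004, -1.0]]
wrist_force: [0.9, -0.2, 0.3]
finger_gap: 0.0881
gripper_force: 0.0
```

```bash
python3 c1.py 0.0|head -5
```

```text
clip at [ 0.6163 -0.2891  0.    ]
t 27.15 p [ 0.6185 -0.2879  0.1228] q [ 0.58  0.76 -0.33  1.52  0.29  0.9  -0.06] F [ 0.9 -0.2  0.3] gap 0.0881 gf 0.0
k -1
d [-1.6, -1.6, -97.2] tw [0.004, -0.001, 0.001] rows 1.6
d [-1.6, -1.9, 5.8] tw [0.004, -0.001, 0.001] rows 1.6
```

Emit:
apply_moves:
  delta_pos:
    - [-1, -1, 3]
    - [-1, -1, 3]
    - [-1, -1, 3]
    - [-1, -1, 3]
    - [-1, -1, 3]
    - [-1, -1, 3]
    - [-1, -1, 3]
    - [-1, -1, 3]
    - [-1, -1, 3]
  twist:
    - [0, 0, 0]
    - [0, 0, 0]
    - [0, 0, 0]
    - [0, 0, 0]
    - [0, 0, 0]
    - [0, 0, 0]
    - [0, 0, 0]
    - [0, 0, 0]
    - [0, 0, 0]
  hand: [-1, 1, 1, 1, 1, 1, 1, 1, 1]
  grip_force: 25

```text
time: 28.28
tool_pos: [0.6177, -0.2896, 0.1203]
tool_rot: [[0.22, 0.975, 0.006], [0.975, -0.22, -0.001], [-0.0, 0.006, -1.0]]
wrist_force: [-0.8, 0.2, 11.2]
finger_gap: 0.0335
gripper_force: 25.0
```

```bash
python3 c2.py 0 .056 .23 .2 .159
```

```text
t 28.275 p [ 0.6177 -0.2896  0.1203] q [ 0.59  0.76 -0.33  1.52  0.29  0.9  -0.06] F [-0.8  0.2 11.2] gap 0.0335 gf 25.001205120643135
TCP-D in rest [ 0.0457 -0.3661  0.0753] R [[0.964, -0.265, -0.002], [0.229, 0.832, 0.505], [-0.132, -0.487, 0.863]]
d [369.3, -36.5, -152.1] tw [0.526, -0.069, -0.262] rows 6.4
d [365.3, -51.1, -126.2] tw [0.526, -0.069, -0.262] rows 0.5
d [359.9, -71.1, -90.8] tw [0.526, -0.069, -0.262] rows 0.7
```

Emit:
apply_moves:
  delta_pos:
    - [0, 0, -60]
    - [0, 0, -120]
    - [0, 0, -180]
    - [40, -5, -230]
    - [95, -10, -235]
    - [150, -15, -235]
    - [205, -20, -235]
    - [260, -25, -235]
    - [315, -30, -235]
    - [369, -36, -235]
    - [369, -36, -235]
  twist:
    - [0, 0, 0]
    - [0, 0, 0]
    - [0, 0, 0]
    - [0, 0, -0.03]
    - [0, 0, -0.07]
    - [0, 0, -0.11]
    - [0, 0, -0.15]
    - [0, 0, -0.19]
    - [0, 0, -0.23]
    - [0, 0, -0.268]
    - [0, 0, -0.268]
  hand: [1, 1, 1, 1, 1, 1, 1, 1, 1, 1, 1]

```text
time: 29.65
tool_pos: [0.6605, 0.0856, 0.3528]
tool_rot: [[-0.055, 0.998, 0.0], [0.998, 0.055, 0.004], [0.004, 0.001, -1.0]]
wrist_force: [-0.1, 0.4, 0.2]
finger_gap: 0.0335
gripper_force: 25.0
```

```bash
python3 c2.py 0 .0545 .235 .2 .159
```

```text
t 29.65 p [0.6605 0.0856 0.3528] q [ 0.13  0.54 -0.52  1.35  0.26  1.32 -0.33] F [-0.1  0.4  0.2] gap 0.0335 gf 24.999817441566847
TCP-D in rest [-0.0195  0.007   0.3078] R [[1.0, 0.009, 0.004], [-0.01, 0.866, 0.501], [0.001, -0.501, 0.866]]
d [-7.1, 3.3, 77.5] tw [0.524, -0.001, 0.01] rows 2.8
d [-7.1, -14.2, 107.8] tw [0.524, -0.001, 0.01] rows 0.6
d [-7.0, -34.7, 143.3] tw [0.524, -0.001, 0.01] rows 0.7
```

Emit:
apply_moves:
  delta_pos:
    - [-2, 2, 20]
    - [-5, 3, 40]
    - [-7, 3, 60]
    - [-7, 3, 77]
    - [-7, -5, 92]
    - [-7, -5, 92]
  twist:
    - [0.15, 0, 0.003]
    - [0.3, 0, 0.006]
    - [0.45, 0, 0.01]
    - [0.524, 0, 0.01]
    - [0.524, 0, 0.01]
    - [0.524, 0, 0.01]
  hand: [1, 1, 1, 1, 1, 1]

```text
time: 30.4
tool_pos: [0.6564, 0.0703, 0.2594]
tool_rot: [[-0.036, 0.865, -0.501], [0.999, 0.029, -0.021], [-0.004, -0.502, -0.865]]
wrist_force: [-0.8, -0.1, -0.5]
finger_gap: 0.0334
gripper_force: 25.0
```

```bash
python3 c2.py 0 .0545 .2 .161
```

```text
t 30.4 p [0.6564 0.0703 0.2594] q [ 0.05  0.92 -0.44  0.98  0.22  1.81 -0.29] F [-0.8 -0.1 -0.5] gap 0.0334 gf 24.999757334589958
TCP-D in rest [-0.0043 -0.0081  0.2172] R [[1.0, -0.011, 0.002], [0.011, 1.0, -0.002], [-0.002, 0.002, 1.0]]
d [8.2, -0.8, 17.3] tw [-0.002, -0.002, -0.011] rows 0.3
d [8.1, -0.7, 56.3] tw [-0.002, -0.002, -0.011] rows 0.6
```

Emit:
apply_moves:
  delta_pos:
    - [8, -1, 8]
    - [8, -1, 17]
    - [8, -1, 30]
    - [8, -1, 42]
    - [8, -1, 50]
    - [8, -1, 56]
    - [8, -1, 56]
  twist:
    - [0, 0, -0.011]
    - [0, 0, -0.011]
    - [0, 0, -0.011]
    - [0, 0, -0.011]
    - [0, 0, -0.011]
    - [0, 0, -0.011]
    - [0, 0, -0.011]
  hand: [1, 1, 1, 1, 1, 1, 1]

```text
time: 31.28
tool_pos: [0.6283, 0.0789, 0.2137]
tool_rot: [[-0.046, 0.866, -0.498], [0.999, 0.042, -0.019], [0.004, -0.498, -0.867]]
wrist_force: [0.5, 1.6, 2.6]
finger_gap: 0.0336
gripper_force: 25.0
```

```bash
python3 c2.py 0 .0545 .161; python3 - <<'E'
from h import *
for d in models.tip_of("lamp_switch_tip","top")[:2]+models.tip_of("lamp_switch_tip","side")[:2]:print(d)
E
```

```text
t 31.275 p [0.6283 0.0789 0.2137] q [ 0.06  0.91 -0.46  1.13  0.22  1.68 -0.31] F [0.5 1.6 2.6] gap 0.0336 gf 25.000175810273504
TCP-D in rest [-0.0053  0.0018  0.1638] R [[1.0, 0.002, 0.004], [-0.002, 1.0, 0.002], [-0.004, -0.002, 1.0]]
d [-1.6, 0.4, 2.8] tw [0.002, -0.004, 0.002] rows 0.1
{'xy': [361.9, 158.3], 'score': 0.65}
{'xy': [110.3, 173.3], 'score': 0.42}
{'xy': [235.2, 162.5], 'score': 0.49}
```

Emit:
apply_moves:
  delta_pos:
    - [0, 0, 1]
    - [0, 0, 1]
    - [0, 0, 1]
    - [0, 0, 1]
    - [0, 0, -20]
    - [0, 0, -50]
    - [0, 0, -60]
    - [0, 0, -60]
  twist:
    - [0, 0, 0]
    - [0, 0, 0]
    - [0, 0, 0]
    - [0, 0, 0]
    - [0, 0, 0]
    - [0, 0, 0]
    - [0, 0, 0]
    - [0, 0, 0]
  hand: [-1, -1, -1, -1, -1, -1, -1, -1]

```text
time: 32.38
tool_pos: [0.658, 0.0797, 0.2648]
tool_rot: [[-0.046, 0.866, -0.498], [0.999, 0.041, -0.02], [0.003, -0.499, -0.867]]
wrist_force: [-0.5, 1.0, 0.1]
finger_gap: 0.0881
gripper_force: 0.0
```

```bash
python3 chk.py
python3 - <<'E'
from h import *
st();R=toolR(0.1-np.pi/2,0)   # tool y along ~x, fingers close along x? choose toolR(-pi/2)
p=manip.get_state()['tool_pos']
R=toolR(-np.pi/2,0)
go([((p[0],p[1]+.02,.36),R),((.55,.358,.36),R),((.53,.358,.2),R)])
E
```

```text
clip1 [0.597 0.08  0.175] rest [-0.014  0.004  0.169] e 1.8 0.91 0.57
clip1 [ 0.598 -0.361  0.066] rest [ 0.025 -0.436  0.065] e 1.7 0.7 0.82
clip1_mouth [ 0.602 -0.357  0.035] rest [ 0.043 -0.432  0.04 ] e 0.4 0.74 0.88
panel1 [ 0.168 -0.301  0.002] rest [-0.312 -0.357 -0.204] e 0.6 0.95 0.63
panel1 [0.271 0.301 0.002] rest [-0.2    0.24  -0.138] e 1.8 0.93 0.68
t 32.775 p [0.6576 0.0795 0.2646] q [ 0.04  0.92 -0.45  0.97  0.21  1.82 -0.29] F [-0.2 -0.5 -0.2] gap 0.088 gf 0.0
d [20.3, -46.8, -83.0] tw [-0.523, 0.009, 0.046] rows 2.8
d [283.5, -129.3, -34.6] tw [-0.523, 0.009, 0.046] rows 4.5
d [283.9, -66.7, 114.0] tw [-0.523, 0.009, 0.046] rows 2.6
```

Emit:
apply_moves:
  delta_pos:
    - [5, -12, -40]
    - [12, -30, -70]
    - [20, -47, -83]
    - [70, -65, -75]
    - [120, -80, -65]
    - [175, -98, -55]
    - [230, -114, -45]
    - [283, -129, -35]
    - [284, -110, 15]
    - [284, -88, 65]
    - [284, -67, 114]
    - [284, -67, 114]
  twist:
    - [-0.15, 0, 0.01]
    - [-0.3, 0, 0.03]
    - [-0.45, 0, 0.04]
    - [-0.523, 0.009, 0.046]
    - [-0.523, 0.009, 0.046]
    - [-0.523, 0.009, 0.046]
    - [-0.523, 0.009, 0.046]
    - [-0.523, 0.009, 0.046]
    - [-0.523, 0.009, 0.046]
    - [-0.523, 0.009, 0.046]
    - [-0.523, 0.009, 0.046]
    - [-0.523, 0.009, 0.046]
  hand: [-1, 1, 1, 1, 1, 1, 1, 1, 1, 1, 1, 1]

```text
time: 34.28
tool_pos: [0.5275, 0.3563, 0.1968]
tool_rot: [[-0.001, 1.0, -0.006], [1.0, 0.001, -0.005], [-0.005, -0.006, -1.0]]
wrist_force: [-0.1, -1.1, 0.2]
finger_gap: 0.0003
gripper_force: 0.0
```

```bash
python3 chk.py; python3 - <<'E'
from h import *
st();R=toolR(-np.pi/2,0)
T={n:[d for d in models.tip_of("lamp_switch_tip",n)[:3]] for n in P};print(T)
for n in P:
    for d in models.masks_of("panel1",n)[:6]:print(n,round(d['score'],2),np.round(d['bbox']).tolist())
# expected outlines of panel frame corners when flat on the back
for b in(0,-.115):
    X=np.array([rest(x,b+y,z) for x in(-.016,0) for y in(-.03,.03) for z in(0,.15)])
    for n in P:
        q=proj(n,X);print("expect",b,n,q.min(0).round(),q.max(0).round())
go([((.52,.358,.103),R),((.63,.358,.103),R)])
E
```

```text
clip1 [ 0.605 -0.358  0.064] rest [ 0.032 -0.433  0.067] e 0.6 0.95 0.62
clip1 [ 0.613 -0.029  0.162] rest [ 0.003 -0.106  0.163] e 0.7 0.92 0.88
clip1_mouth [ 0.609 -0.358  0.032] rest [ 0.051 -0.434  0.042] e 0.0 0.82 0.71
panel1 [ 0.563 -0.034  0.087] rest [-0.003 -0.109  0.073] e 0.8 0.86 0.74
panel1 [0.557 0.06  0.1  ] rest [-0.011 -0.014  0.084] e 0.6 0.71 0.96
t 34.675 p [0.5308 0.3586 0.202 ] q [-0.31  0.63 -0.52  1.59  0.36  1.01 -0.94] F [ 0.  -0.8 -0.2] gap -0.0 gf 0.0
{'side': [{'xy': [236.4, 163.6], 'score': 0.41}], 'top': [{'xy': [107.9, 172.7], 'score': 0.57}]}
side 0.92 [220.0, 297.0, 282.0, 333.0]
side 0.81 [293.0, 337.0, 312.0, 356.0]
side 0.77 [283.0, 182.0, 314.0, 222.0]
side 0.76 [150.0, 206.0, 195.0, 219.0]
side 0.69 [261.0, 168.0, 295.0, 212.0]
side 0.49 [233.0, 158.0, 244.0, 172.0]
top 0.79 [342.0, 313.0, 405.0, 352.0]
top 0.67 [424.0, 270.0, 452.0, 328.0]
top 0.63 [255.0, 158.0, 284.0, 200.0]
top 0.61 [217.0, 158.0, 243.0, 203.0]
top 0.4 [154.0, 266.0, 169.0, 282.0]
expect 0 side [260. 166.] [291. 213.]
expect 0 top [209. 158.] [240. 203.]
expect -0.115 side [282. 176.] [316. 226.]
expect -0.115 top [257. 156.] [283. 201.]
d [-0.3, -10.2, 97.8] tw [0.001, -0.0, -0.0] rows 1.6
d [-0.2, 99.8, 97.9] tw [0.001, -0.0, -0.0] rows 1.8
```

```bash
cat > ang.py <<'E'
from h import *
zr=rest(0,0,1)-rest(0,0,0);yr=rest(0,1,0)-rest(0,0,0)
def back(n,uv,x):
    return least_squares(lambda a:proj(n,rest(x,a[0],a[1]))[0]-uv,[0,.07]).x
for n in P:
    im=read_camera(n)
    for d in models.masks_of("panel1",n):
        b=d['bbox']
        if d['score']<.3 or b[3]>235 or not(200<b[0]<300):continue
        for nm,m in(("panel",d['mask']),("glass",d['mask']&(im.max(2)<60))):
            m=m.astype(np.uint8)
            cs=cv2.findContours(m,0,1)[0]
            if not cs:continue
            c=max(cs,key=cv2.contourArea)[:,0]
            if len(c)<5:continue
            w=np.array([back(n,u.astype(float)+.0,-.016) for u in c])*1000
            out=[]
            for z0 in range(5,125,12):
                s=w[(w[:,1]>z0)&(w[:,1]<z0+12)]
                if len(s)>1:out.append((z0+6,round(s[:,0].min()),round(s[:,0].max())))
            print(n,nm,round(d['score'],2),out)
E
python3 ang.py
```

```text
side panel 0.85 [(11, -145, -89), (23, -146, -87), (35, -145, -86), (47, -147, -86), (59, -148, -87), (71, -156, -86), (83, -155, -87), (95, -154, -86), (107, -154, -86), (119, -155, -87)]
side glass 0.85 [(11, -129, -99), (23, -132, -99), (35, -131, -98), (47, -132, -98), (59, -131, -99), (71, -132, -100), (83, -131, -99), (95, -131, -98), (107, -133, -98), (119, -132, -97)]
side panel 0.66 [(11, -29, 29), (23, -30, 31), (35, -31, 32), (47, -31, 28), (59, -34, 25), (71, -47, 21), (83, -55, 20), (95, -55, 19), (107, -57, 17), (119, -60, 16)]
side glass 0.66 [(23, -16, 18), (35, -17, 17), (47, -20, 13), (59, -22, 12), (71, -25, 11), (83, -26, 7), (95, -29, 6), (107, -33, 2), (119, -34, 2)]
top panel 0.95 [(11, -23, 36), (23, -24, 35), (35, -28, 34), (47, -29, 32), (59, -31, 30), (71, -34, 25), (83, -35, 24), (95, -39, 22), (107, -40, 20), (119, -44, 16)]
top glass 0.95 [(23, -13, 21), (35, -15, 20), (47, -19, 18), (59, -20, 17), (71, -24, 15), (83, -25, 11), (95, -29, 10), (107, -30, 8), (119, -34, 9)]
top panel 0.81 [(11, -138, -82), (23, -138, -82), (35, -136, -86), (47, -136, -84), (59, -136, -84), (71, -136, -85), (83, -137, -86), (95, -137, -84), (107, -139, -82), (119, -140, -82)]
top glass 0.81 [(23, -130, -93), (35, -131, -93), (47, -131, -94), (59, -131, -95), (71, -131, -95), (83, -129, -93), (95, -129, -94), (107, -132, -94), (119, -130, -95)]
```

```bash
cat > f1.py <<'E'
from h import *
import sys
zr=rest(0,0,1)-rest(0,0,0);xr=rest(1,0,0)-rest(0,0,0);yr=rest(0,1,0)-rest(0,0,0)
AL,DZ,TL=.025,.0155,.8
def pose(y,z,ang,x=-.008,back=0):
    ux=np.cos(ang)*zr+np.sin(ang)*yr;uy=np.cos(ang)*yr-np.sin(ang)*zr
    Rp=np.c_[ux,uy,-xr];R=Rp@toolR(0,-TL)
    return rest(x,y,z)+Rp@[AL,0,DZ]-back*R[:,2],R
if __name__=="__main__":
    st();go([(np.array([.48,.2,.36]),toolR(-.7,0)),pose(-.0065,.079,-.175,back=.15),pose(-.0065,.079,-.175,back=.04),pose(-.0065,.079,-.175)])
    s=manip.get_state();p,R=s['tool_pos'],s['tool_rot'];Rp=R@toolR(0,-TL).T;A=np.c_[xr,yr,zr]
    print("held panel",(A.T@(p-Rp@[AL,0,DZ]-rest(0,0,0))).round(4),"ang",np.arctan2(Rp[:,0]@yr,Rp[:,0]@zr).round(3))
E
python3 f1.py
```

```text
t 35.075 p [0.53   0.3582 0.2004] q [-0.31  0.64 -0.52  1.59  0.36  1.01 -0.94] F [-0.1 -0.4  0.5] gap 0.0003 gf 0.0
d [-158.2, -49.9, -159.6] tw [0.0, 0.0, -0.871] rows 4.7
d [-315.5, -10.6, -67.0] tw [-0.302, -0.075, -1.5] rows 3.7
d [-300.5, 16.2, 38.6] tw [-0.302, -0.075, -1.5] rows 1.8
d [-295.1, 26.0, 77.0] tw [-0.302, -0.075, -1.5] rows 0.6
held panel [-0.058   0.2914  0.1394] ang -0.855
```

Emit:
apply_moves:
  delta_pos:
    - [0, 0, -50]
    - [-30, -15, -100]
    - [-70, -30, -140]
    - [-115, -40, -160]
    - [-160, -50, -160]
    - [-200, -40, -140]
    - [-240, -30, -115]
    - [-280, -20, -90]
    - [-315, -11, -67]
    - [-315, -11, -67]
  twist:
    - [0, 0, -0.1]
    - [0, 0, -0.28]
    - [0, 0, -0.46]
    - [0, 0, -0.64]
    - [0, 0, -0.82]
    - [-0.07, -0.015, -0.98]
    - [-0.15, -0.035, -1.15]
    - [-0.23, -0.055, -1.32]
    - [-0.302, -0.075, -1.5]
    - [-0.302, -0.075, -1.5]
  hand: [1, 1, -1, -1, -1, -1, -1, -1, -1, -1]

```text
time: 36.33
tool_pos: [0.5177, 0.0389, 0.2653]
tool_rot: [[-0.969, 0.047, 0.241], [0.081, 0.988, 0.134], [-0.232, 0.15, -0.961]]
wrist_force: [-0.6, 0.4, 0.2]
finger_gap: 0.0785
gripper_force: 0.0
```

```bash
python3 f1.py|grep -v '^d \[-1'; python3 ang.py
```

```text
t 36.325 p [0.5177 0.0389 0.2653] q [ 0.65  0.29 -0.86  2.03  0.2   0.67  1.2 ] F [-0.6  0.4  0.2] gap 0.0785 gf 0.0
d [27.6, 171.6, -78.4] tw [0.221, 0.179, 0.631] rows 3.7
d [-2.1, 4.4, 108.8] tw [-0.002, -0.003, -0.005] rows 1.8
d [-2.3, 4.5, 148.8] tw [-0.002, -0.003, -0.005] rows 0.6
held panel [-0.1131 -0.029   0.1821] ang -0.177
side panel 0.85 [(11, -147, -89), (23, -146, -90), (35, -148, -89), (47, -147, -88), (59, -148, -85), (71, -156, -84), (83, -157, -83), (95, -156, -85), (107, -156, -85), (119, -157, -87)]
side glass 0.85 [(11, -129, -99), (23, -132, -99), (35, -131, -98), (47, -132, -98), (59, -131, -99), (71, -132, -100), (83, -131, -99), (95, -131, -98), (107, -133, -98), (119, -132, -97)]
side panel 0.69 [(11, -31, 23), (23, -33, 28), (35, -32, 28), (47, -32, 26), (59, -34, 25), (71, -51, 23), (83, -55, 22), (95, -58, 19), (107, -61, 15), (119, -64, 12)]
side glass 0.69 [(23, -16, 18), (35, -17, 17), (47, -19, 13), (59, -24, 12), (71, -25, 11), (83, -29, 7), (95, -29, 6), (107, -33, 2), (119, -34, 2)]
top panel 0.55 [(119, -140, -137)]
```

Emit:
apply_moves:
  delta_pos:
    - [-2, 4, 40]
    - [-2, 4, 80]
    - [-2, 4, 109]
    - [-2, 4, 130]
    - [-2, 4, 146]
    - [-2, 4, 146]
  twist:
    - [0, 0, 0]
    - [0, 0, 0]
    - [0, 0, 0]
    - [0, 0, 0]
    - [0, 0, 0]
    - [0, 0, 0]
  hand: [-1, -1, -1, -1, -1, -1]

```text
time: 37.28
tool_pos: [0.5565, 0.0682, 0.128]
tool_rot: [[-0.969, 0.04, 0.243], [0.075, 0.988, 0.137], [-0.234, 0.151, -0.96]]
wrist_force: [-0.5, -0.8, 0.9]
finger_gap: 0.0882
gripper_force: 0.0
```

No contact. Close gently.

Emit:
apply_moves:
  delta_pos:
    - [0, 0, 1]
    - [0, 0, 1]
    - [0, 0, 1]
    - [0, 0, 1]
  twist:
    - [0, 0, 0]
    - [0, 0, 0]
    - [0, 0, 0]
    - [0, 0, 0]
  hand: [1, 1, 1, 1]
  grip_force: 30

```text
time: 37.78
tool_pos: [0.5569, 0.0643, 0.1274]
tool_rot: [[-0.969, 0.045, 0.244], [0.079, 0.988, 0.133], [-0.235, 0.148, -0.961]]
wrist_force: [0.1, -5.7, -0.1]
finger_gap: 0.0592
gripper_force: 30.3
```

```bash
sed -i 's/go(\[(np.array.*/go([pose(-.003,.0775,-.09),pose(0,.0755,0),pose(0,.074,0)])/' f1.py; python3 f1.py
```

```text
t 37.775 p [0.5569 0.0643 0.1274] q [ 0.33  0.55 -0.59  2.05  0.52  0.4   0.9 ] F [ 0.1 -5.7 -0.1] gap 0.0592 gf 30.281171481474303
d [3.3, 3.5, 5.0] tw [0.058, -0.001, -0.061] rows 0.5
d [5.2, 8.3, 6.9] tw [0.122, -0.001, -0.124] rows 0.5
d [6.2, 8.0, 8.0] tw [0.122, -0.001, -0.124] rows 0.0
held panel [-0.0091 -0.0054  0.0829] ang -0.174
```

```bash
sed -i 's/^    st();go.*/    st();go([pose(-.003,.081,-.09,x=-.009),pose(0,.0795,0,x=-.009),pose(0,.0775,0,x=-.009)])/' f1.py; python3 f1.py
```

```text
t 37.775 p [0.5569 0.0643 0.1274] q [ 0.33  0.55 -0.59  2.05  0.52  0.4   0.9 ] F [ 0.1 -5.7 -0.1] gap 0.0592 gf 30.281171481474303
d [1.6, 4.1, 1.8] tw [0.058, -0.001, -0.061] rows 0.5
d [3.2, 9.0, 3.4] tw [0.122, -0.001, -0.124] rows 0.5
d [4.6, 8.6, 4.8] tw [0.122, -0.001, -0.124] rows 0.0
held panel [-0.0091 -0.0054  0.0829] ang -0.174
```

Emit:
apply_moves:
  delta_pos:
    - [0.8, 2, 0.9]
    - [1.6, 4, 1.8]
    - [2.4, 6.5, 2.6]
    - [3.2, 9, 3.4]
    - [3.2, 9, 3.4]
    - [4.2, 9, 4.4]
    - [4.2, 9, 4.4]
  twist:
    - [0.03, 0, -0.03]
    - [0.058, 0, -0.061]
    - [0.09, 0, -0.092]
    - [0.125, 0, -0.128]
    - [0.125, 0, -0.128]
    - [0.125, 0, -0.128]
    - [0.125, 0, -0.128]
  hand: [1, 1, 1, 1, 1, 1, 1]

```text
time: 38.65
tool_pos: [0.5548, 0.0757, 0.1247]
tool_rot: [[-0.968, -0.05, 0.246], [-0.049, 0.999, 0.011], [-0.246, -0.001, -0.969]]
wrist_force: [-3.5, -3.0, 10.8]
finger_gap: 0.0598
gripper_force: 30.4
```

```bash
python3 f1.py; python3 ang.py|grep -E "glass"
```

```text
t 38.65 p [0.5548 0.0757 0.1247] q [ 0.13  0.52 -0.46  2.05  0.67  0.45  0.79] F [-3.5 -3.  10.8] gap 0.0598 gf 30.40097512308421
d [-1.0, -7.1, -1.0] tw [-0.065, 0.001, 0.067] rows 0.5
d [-0.1, -1.8, -0.0] tw [-0.0, 0.001, 0.004] rows 0.5
d [1.3, -1.8, 1.4] tw [-0.0, 0.001, 0.004] rows 0.0
held panel [-0.009   0.0018  0.0794] ang 0.003
side glass 0.68 [(11, -15, 12), (23, -17, 16), (35, -17, 17), (47, -18, 17), (59, -19, 16), (71, -20, 16), (83, -18, 15), (95, -21, 16), (107, -10, 17), (119, 6, 16)]
side glass 0.66 [(11, -133, -99), (23, -133, -99), (35, -132, -98), (47, -134, -98), (59, -133, -99), (71, -133, -100), (83, -133, -99), (95, -133, -98), (107, -133, -98), (119, -132, -99)]
top glass 0.82 [(11, -128, -120), (23, -130, -93), (35, -131, -91), (47, -131, -92), (59, -131, -92), (71, -131, -93), (83, -131, -88), (95, -129, -89), (107, -129, -89), (119, -132, -95)]
```

Emit:
apply_moves:
  delta_pos:
    - [0, 0, 0]
    - [0, 0, 0]
    - [0, 0, 0]
    - [0, 0, -20]
    - [0, 0, -70]
    - [0, 0, -120]
    - [0, 0, -160]
    - [0, 0, -160]
  twist:
    - [0, 0, 0]
    - [0, 0, 0]
    - [0, 0, 0]
    - [0, 0, 0]
    - [0, 0, 0]
    - [0, 0, 0]
    - [0, 0, 0]
    - [0, 0, 0]
  hand: [-1, -1, -1, -1, -1, -1, -1, -1]

```text
time: 39.85
tool_pos: [0.5163, 0.0755, 0.2815]
tool_rot: [[-0.967, -0.052, 0.25], [-0.051, 0.999, 0.012], [-0.25, -0.001, -0.968]]
wrist_force: [0.6, 0.4, 0.3]
finger_gap: 0.0881
gripper_force: 0.0
```

```bash
python3 ang.py|grep -E "glass"; python3 - <<'E'
from h import *
R=toolR(-np.pi/2,0);st()
go([(np.array([.48,.2,.38]),toolR(-.7,0)),((.52,.358,.3),R),((.52,.358,.2),R)])
E
```

```text
side glass 0.78 [(11, -15, 12), (23, -16, 16), (35, -15, 17), (47, -16, 17), (59, -15, 16), (71, -16, 16), (83, -16, 15), (95, -17, 16), (107, -18, 15), (119, -18, 20)]
side glass 0.57 [(11, -129, -99), (23, -132, -99), (35, -131, -98), (47, -132, -98), (59, -131, -99), (71, -132, -100), (83, -131, -99), (95, -131, -98), (107, -133, -98), (119, -132, -99)]
side glass 0.35 []
top glass 0.81 [(23, -130, -93), (35, -131, -93), (47, -131, -94), (59, -131, -95), (71, -131, -95), (83, -129, -93), (95, -129, -94), (107, -129, -94), (119, -132, -93)]
top glass 0.65 []
t 40.05 p [0.5145 0.0747 0.2772] q [ 0.36  0.24 -0.71  2.01  0.33  0.74  1.09] F [0.  0.5 0.7] gap 0.0882 gf 0.0
d [2.1, 126.8, -106.5] tw [0.091, 0.233, 0.749] rows 4.2
d [-25.3, 282.6, -17.4] tw [0.198, 0.189, 1.614] rows 4.7
d [-1.0, 282.7, 79.7] tw [0.198, 0.189, 1.614] rows 1.6
```

Emit:
apply_moves:
  delta_pos:
    - [0, 15, -40]
    - [1, 45, -80]
    - [2, 85, -105]
    - [2, 127, -106]
    - [-5, 170, -85]
    - [-12, 215, -60]
    - [-20, 255, -35]
    - [-25, 283, -17]
    - [-13, 283, 31]
    - [-1, 283, 80]
    - [-1, 283, 80]
  twist:
    - [0.01, 0.03, 0.1]
    - [0.03, 0.09, 0.28]
    - [0.06, 0.15, 0.46]
    - [0.08, 0.2, 0.64]
    - [0.1, 0.23, 0.82]
    - [0.12, 0.22, 1.0]
    - [0.145, 0.21, 1.18]
    - [0.17, 0.2, 1.36]
    - [0.19, 0.19, 1.53]
    - [0.198, 0.189, 1.614]
    - [0.198, 0.189, 1.614]
  hand: [-1, 1, 1, 1, 1, 1, 1, 1, 1, 1, 1]

```text
time: 41.42
tool_pos: [0.5182, 0.3565, 0.1958]
tool_rot: [[-0.002, 1.0, -0.006], [1.0, 0.002, -0.007], [-0.007, -0.006, -1.0]]
wrist_force: [0.3, 0.3, 0.4]
finger_gap: 0.0006
gripper_force: 0.0
```

```bash
python3 ang.py|grep -E "glass"; python3 chk.py; python3 - <<'E'
from h import *
R=toolR(-np.pi/2,0);st()
go([((.52,.358,.103),R),((.63,.358,.103),R)])
for n in P:
    for q in("clip1","lamp_switch_tip"):print(n,q,[(np.round(d['xy']).tolist(),round(d['score'],2)) for d in models.tip_of(q,n)])
    for b in(0,-.115):print("pin exp",proj(n,rest(-.005,b,.162)).round(),"mouth",proj(n,rest(-.005,b,.13)).round())
    for d in models.boxes_of("clip1",n):print(np.round(d['bbox']).tolist(),round(d['score'],2))
    for b in(0,-.115):
        X=np.array([rest(-.005+x,b+y,.162+z) for y in(-.02,.02) for x,z in((-.03,.057),(.03,.057),(-.016,-.042),(.016,-.042))]);q=proj(n,X);print("clip box exp",q.min(0).round(),q.max(0).round())
E
```

```text
side glass 0.65 [(11, -129, -99), (23, -132, -99), (35, -131, -98), (47, -132, -98), (59, -131, -99), (71, -132, -100), (83, -131, -99), (95, -131, -98), (107, -133, -98), (119, -132, -97)]
top glass 0.92 [(23, -16, 21), (35, -17, 21), (47, -16, 21), (59, -17, 21), (71, -16, 20), (83, -17, 21), (95, -17, 21), (107, -17, 22), (119, -17, 1)]
clip1 [ 0.596 -0.361  0.064] rest [ 0.024 -0.436  0.063] e 0.8 0.74 0.86
clip1 [0.591 0.097 0.171] rest [-0.016  0.021  0.163] e 1.0 0.7 0.76
clip1_mouth [ 0.607 -0.362  0.038] rest [ 0.047 -0.438  0.045] e 0.8 0.79 0.94
panel1 [0.552 0.072 0.094] rest [-0.012 -0.002  0.076] e 1.7 0.92 0.91
panel1 [ 0.169 -0.306 -0.001] rest [-0.31  -0.362 -0.206] e 1.3 0.86 0.85
panel1 [ 0.274  0.3   -0.007] rest [-0.193  0.239 -0.145] e 1.1 0.58 0.72
t 42.025 p [0.5209 0.3586 0.2015] q [-0.34  0.61 -0.49  1.61  0.33  0.99 -0.93] F [ 0.3 -0.4  0.4] gap 0.0005 gf 0.0
d [-0.6, -1.2, 98.5] tw [0.003, -0.0, 0.0] rows 1.6
d [-0.7, 108.8, 98.8] tw [0.003, -0.0, 0.0] rows 1.8
side clip1 [([310.0, 176.0], 0.77), ([381.0, 246.0], 0.74), ([280.0, 163.0], 0.7)]
side lamp_switch_tip [([235.0, 161.0], 0.57)]
pin exp [[286. 166.]] mouth [[282. 175.]]
pin exp [[309. 176.]] mouth [[306. 185.]]
[300.0, 159.0, 325.0, 191.0] 0.9
[272.0, 146.0, 293.0, 177.0] 0.84
[375.0, 227.0, 397.0, 260.0] 0.68
clip box exp [274. 146.] [301. 180.]
clip box exp [297. 156.] [326. 191.]
top clip1 [([391.0, 167.0], 0.86), ([211.0, 160.0], 0.76)]
top lamp_switch_tip [([110.0, 171.0], 0.57)]
pin exp [[221. 156.]] mouth [[223. 166.]]
pin exp [[269. 154.]] mouth [[270. 163.]]
[258.0, 129.0, 278.0, 173.0] 0.77
[194.0, 134.0, 218.0, 174.0] 0.65
[379.0, 148.0, 406.0, 179.0] 0.6
clip box exp [208. 129.] [232. 174.]
clip box exp [259. 127.] [278. 171.]
```

```bash
python3 - <<'E'
from h import *
import collections
for n in P:
    read_camera(n);o=[]
    for d in models.masks_of("clip1",n):
        b=d['bbox'];c=(b[0]+b[2])/2
        if (n=="top" and c<290) or (n=="side" and c<330):
            o.append((c,{v:(int(np.flatnonzero(r).min()),int(np.flatnonzero(r).max())) for v,r in enumerate(d['mask']) if r.any()}))
    o.sort(key=lambda t:t[0])
    for c,r in o:print(n,round(c),[(v,)+r[v] for v in sorted(r)][::2])
# predicted for hypotheses: front handle top corners, rear handle top corners, front jaw tip corners
for nm,y,ph in(("right",-.1147,0),("mid22",.022,0),("mid27r",.0275,.175),("mid30",.03,0)):
    for n in("top","side"):
        P_=[]
        for x,z in((.025,.057),(-.035,.057),(-.022,-.042)):
            for w in(.02,-.02):
                P_.append(proj(n,rest(x,y+w*np.cos(ph)+z*np.sin(ph),.162+z*np.cos(ph)-w*np.sin(ph)))[0].round(1).tolist())
        print(nm,n,P_)
E
```

```text
side 281 [(147, 276, 280), (149, 275, 283), (151, 275, 288), (153, 274, 292), (155, 274, 292), (157, 273, 291), (159, 273, 290), (161, 273, 290), (163, 273, 289), (165, 272, 288), (167, 272, 288), (169, 272, 286), (171, 271, 280), (173, 272, 280), (175, 276, 278)]
side 311 [(158, 308, 311), (160, 307, 316), (162, 306, 321), (164, 305, 324), (166, 305, 324), (168, 304, 323), (170, 303, 322), (172, 303, 321), (174, 302, 319), (176, 301, 318), (178, 301, 317), (180, 300, 316), (182, 299, 310), (184, 299, 309), (186, 303, 308)]
top 207 [(133, 204, 211), (135, 195, 212), (137, 195, 212), (139, 196, 213), (141, 196, 214), (143, 197, 214), (145, 198, 215), (147, 198, 216), (149, 197, 217), (151, 193, 218), (153, 193, 218), (155, 195, 219), (157, 196, 220), (159, 198, 218), (161, 199, 218), (163, 200, 218), (165, 201, 220), (167, 202, 220), (169, 204, 221), (171, 205, 222), (173, 206, 221), (175, 207, 213)]
top 266 [(128, 264, 275), (130, 258, 275), (132, 258, 276), (134, 258, 276), (136, 259, 277), (138, 259, 277), (140, 259, 277), (142, 259, 277), (144, 259, 277), (146, 259, 277), (148, 25
[... 357 characters left out ...]
5.9], [315.1, 159.4], [297.0, 185.2], [305.6, 189.2]]
mid22 top [[200.1, 130.3], [217.5, 129.5], [198.2, 148.3], [216.3, 147.4], [206.0, 174.4], [222.4, 173.6]]
mid22 side [[289.1, 149.5], [297.0, 152.6], [278.0, 144.7], [285.9, 147.9], [269.7, 172.6], [277.4, 176.1]]
mid27r top [[193.9, 132.0], [210.5, 128.9], [191.7, 150.0], [209.0, 146.9], [207.0, 175.1], [222.8, 172.4]]
mid27r side [[285.7, 149.5], [294.1, 150.6], [274.6, 144.8], [283.1, 145.9], [269.8, 173.5], [278.1, 175.1]]
mid30 top [[196.6, 130.4], [214.0, 129.6], [194.5, 148.4], [212.7, 147.6], [202.7, 174.6], [219.1, 173.8]]
mid30 side [[287.6, 148.8], [295.4, 151.9], [276.5, 144.1], [284.3, 147.2], [268.2, 171.9], [275.8, 175.4]]
```

```bash
cat > g1.py <<'E'
from h import *
import sys
zr=rest(0,0,1)-rest(0,0,0);xr=rest(1,0,0)-rest(0,0,0);yr=rest(0,1,0)-rest(0,0,0);D=.0545
def pose(y,z,ph,back=0,x=-.005):
    Z=np.cos(ph)*zr+np.sin(ph)*yr;Y=np.cos(ph)*yr-np.sin(ph)*zr
    return rest(x,y,z)+(D+back)*Z,np.c_[Y,xr,-Z]
st();s=manip.get_state();A=np.c_[xr,yr,zr]
print("pin est",(A.T@(s['tool_pos']+D*s['tool_rot'][:,2]-rest(0,0,0))).round(4))
go([pose(*map(float,a.split(','))) if a!="up" else ((.64,.12,.36),toolR(-1.52,0)) for a in sys.argv[1:]])
E
python3 g1.py up .026,.161,.17,.065 .026,.161,.17
```

```text
t 42.525 p [0.5207 0.3586 0.201 ] q [-0.34  0.61 -0.49  1.61  0.33  0.99 -0.93] F [-1.2 -0.5  0.1] gap 0.0003 gf 0.0
pin est [-0.0536  0.2859  0.1128]
d [-238.7, 119.5, -158.7] tw [0.002, 0.0, -0.05] rows 5.0
d [-233.8, 136.1, -64.5] tw [0.521, -0.178, -0.089] rows 3.0
d [-246.2, 104.5, -9.1] tw [0.521, -0.178, -0.089] rows 1.0
```

Emit:
apply_moves:
  delta_pos:
    - [-10, 5, -55]
    - [-30, 15, -110]
    - [-65, 35, -155]
    - [-110, 57, -160]
    - [-160, 80, -160]
    - [-205, 103, -160]
    - [-238, 120, -155]
    - [-237, 128, -125]
    - [-235, 133, -95]
    - [-234, 136, -65]
    - [-234, 136, -65]
  twist:
    - [0, 0, -0.01]
    - [0, 0, -0.02]
    - [0, 0, -0.03]
    - [0, 0, -0.04]
    - [0, 0, -0.05]
    - [0, 0, -0.05]
    - [0.08, -0.03, -0.06]
    - [0.25, -0.09, -0.07]
    - [0.4, -0.14, -0.08]
    - [0.521, -0.178, -0.089]
    - [0.521, -0.178, -0.089]
  hand: [1, -1, -1, -1, -1, -1, -1, -1, -1, -1, -1]

```text
time: 43.9
tool_pos: [0.6553, 0.1253, 0.2594]
tool_rot: [[-0.133, 0.86, -0.493], [0.98, 0.04, -0.194], [-0.147, -0.509, -0.848]]
wrist_force: [-1.2, -0.9, 0.7]
finger_gap: 0.0881
gripper_force: 0.0
```

```bash
python3 g1.py .026,.161,.17,.03 .026,.161,.17
```

```text
t 43.9 p [0.6553 0.1253 0.2594] q [-0.12  0.95 -0.38  0.93  0.29  1.87 -0.34] F [-1.2 -0.9  0.7] gap 0.0881 gf 0.0
pin est [-0.0035  0.0374  0.2187]
d [-1.5, -1.7, 28.8] tw [-0.01, 0.002, 0.002] rows 0.5
d [-1.4, -1.4, 58.8] tw [-0.01, 0.002, 0.002] rows 0.5
```

Emit:
apply_moves:
  delta_pos:
    - [-1, -1.5, 15]
    - [-1, -1.5, 30]
    - [-1, -1.5, 45]
    - [-1, -1.5, 57]
    - [-1, -1.5, 57]
    - [-1, -1.5, 57]
    - [-1, -1.5, 57]
    - [-1, -1.5, 57]
    - [-1, -1.5, 57]
    - [-1, -1.5, 57]
    - [-1, -1.5, 57]
  twist:
    - [-0.01, 0, 0]
    - [-0.01, 0, 0]
    - [-0.01, 0, 0]
    - [-0.01, 0, 0]
    - [-0.01, 0, 0]
    - [-0.01, 0, 0]
    - [-0.01, 0, 0]
    - [-0.01, 0, 0]
    - [-0.01, 0, 0]
    - [-0.01, 0, 0]
    - [-0.01, 0, 0]
  hand: [-1, -1, -1, -1, 1, 1, 1, 1, 1, 1, 1]
  grip_force: 25

```text
time: 45.28
tool_pos: [0.6294, 0.1131, 0.2204]
tool_rot: [[-0.129, 0.872, -0.472], [0.981, 0.042, -0.19], [-0.146, -0.488, -0.861]]
wrist_force: [4.8, 0.6, 7.5]
finger_gap: 0.033
gripper_force: 25.0
```

```bash
python3 g1.py .012,.164,.08 .001,.164,0 .001,.161,0; python3 ang.py | grep glass
```

```text
t 45.275 p [0.6294 0.1131 0.2204] q [-0.08  0.91 -0.39  1.1   0.29  1.72 -0.36] F [4.8 0.6 7.5] gap 0.033 gf 25.018344819545746
pin est [-0.0057  0.0265  0.1717]
d [-17.9, 1.3, 10.2] tw [0.014, 0.089, -0.0] rows 0.5
d [-33.0, 1.3, 12.6] tw [0.014, 0.169, 0.0] rows 0.4
d [-32.5, 1.2, 15.6] tw [0.014, 0.169, 0.0] rows 0.0
side glass 0.93 [(11, -15, 12), (23, -15, 16), (35, -15, 17), (47, -14, 17), (59, -15, 16), (71, -15, 17), (83, -16, 17), (95, -17, 16), (107, -17, 17), (119, -16, 18)]
side glass 0.9 [(11, -129, -99), (23, -132, -99), (35, -131, -98), (47, -132, -98), (59, -131, -99), (71, -132, -100), (83, -131, -99), (95, -131, -98), (107, -133, -98), (119, -132, -97)]
top glass 0.66 [(59, -131, -126), (71, -129, -124), (83, -129, -121), (95, -129, -119), (107, -129, -114)]
```

Emit:
apply_moves:
  delta_pos:
    - [-6, 1, 1]
    - [-12, 1, 2]
    - [-18, 1, 2]
    - [-25, 1, 3]
    - [-33, 1, 4]
    - [-33, 1, 4]
  twist:
    - [0.01, 0.03, 0]
    - [0.01, 0.06, 0]
    - [0.014, 0.09, 0]
    - [0.014, 0.13, 0]
    - [0.014, 0.17, 0]
    - [0.014, 0.17, 0]
  hand: [1, 1, 1, 1, 1, 1]

```text
time: 46.22
tool_pos: [0.6338, 0.0798, 0.2231]
tool_rot: [[-0.043, 0.867, -0.497], [0.999, 0.039, -0.018], [0.004, -0.497, -0.868]]
wrist_force: [6.6, 2.6, 14.1]
finger_gap: 0.0329
gripper_force: 25.0
```

```bash
python3 g1.py .001,.164,0 .001,.161,0; python3 ang.py | grep glass|head -2; python3 - <<'E'
from h import *
for n in P:
    read_camera(n);print(n,[np.round(d['bbox']).tolist()+[round(d['score'],2)] for d in models.boxes_of("clip1",n)])
# expected open clip: jaw tips x=+-.0205+.., for pin z .156/.166 
for z in(.154,.16,.166,.172):
    print(z,proj("side",np.array([rest(-.005-.0225,.001+w,z-.042) for w in(.02,-.02)])).round(1).tolist())
E
```

```text
t 46.225 p [0.6338 0.0798 0.2231] q [ 0.05  0.9  -0.42  1.1   0.19  1.7  -0.3 ] F [ 6.6  2.6 14.1] gap 0.0329 gf 25.018195509910583
pin est [-0.0051  0.0025  0.1746]
d [-1.3, 0.3, 10.6] tw [0.003, -0.005, -0.001] rows 0.2
d [-1.3, 0.3, 13.6] tw [0.003, -0.005, -0.001] rows 0.0
side glass 0.83 [(11, -129, -99), (23, -132, -99), (35, -131, -98), (47, -132, -99), (59, -131, -99), (71, -132, -100), (83, -133, -99), (95, -133, -98), (107, -133, -98), (119, -132, -97)]
side glass 0.73 [(11, -13, -2), (23, -18, 14), (35, -19, 12), (47, -20, 11), (59, -22, 10), (71, -25, 10), (83, -24, 9), (95, -25, 8), (107, -27, 7), (119, -28, 6)]
side [[296.0, 155.0, 325.0, 190.0, 0.75], [272.0, 149.0, 294.0, 178.0, 0.73], [375.0, 227.0, 396.0, 263.0, 0.59]]
top [[379.0, 150.0, 404.0, 181.0, 0.9], [210.0, 149.0, 215.0, 174.0, 0.73]]
0.154 [[271.8, 176.2], [279.5, 179.9]]
0.16 [[272.4, 174.6], [280.2, 178.2]]
0.166 [[273.1, 173.0], [280.9, 176.6]]
0.172 [[273.7, 171.3], [281.5, 174.9]]
```

Emit:
apply_moves:
  delta_pos:
    - [4, 0, 0]
    - [8, 0, 0]
    - [12, 0, 0]
    - [16, 0, 0]
    - [16, 0, 0]
  twist:
    - [0, 0, 0]
    - [0, 0, 0]
    - [0, 0, 0]
    - [0, 0, 0]
    - [0, 0, 0]
  hand: [1, 1, 1, 1, 1]

```text
time: 47.25
tool_pos: [0.6315, 0.0968, 0.2208]
tool_rot: [[-0.047, 0.865, -0.5], [0.999, 0.041, -0.022], [0.002, -0.501, -0.866]]
wrist_force: [6.3, 1.6, 6.8]
finger_gap: 0.0329
gripper_force: 25.0
```

```bash
python3 g1.py ; python3 ang.py | grep glass|head -3
```

```text
t 47.25 p [0.6315 0.0968 0.2208] q [ 0.02  0.91 -0.43  1.1   0.19  1.7  -0.32] F [6.3 1.6 6.8] gap 0.0329 gf 25.023794174194336
pin est [-0.0055  0.0194  0.1719]
side glass 0.82 [(11, -15, 12), (23, -15, 16), (35, -15, 17), (47, -14, 17), (59, -15, 16), (71, -15, 17), (83, -16, 17), (95, -17, 16), (107, -17, 17), (119, -16, 24)]
side glass 0.68 [(11, -129, -99), (23, -132, -99), (35, -131, -98), (47, -132, -99), (59, -131, -99), (71, -132, -100), (83, -133, -99), (95, -132, -98), (107, -133, -98), (119, -132, -97)]
```

Emit:
apply_moves:
  delta_pos:
    - [0, 0, -4]
    - [0, 0, -10]
    - [-4, 0, -10]
    - [-8, 0, -10]
    - [-13, 0, -10]
    - [-18, 0, -10]
    - [-18, 0, -10]
  twist:
    - [0, 0, 0]
    - [0, 0, 0]
    - [0, 0, 0]
    - [0, 0, 0]
    - [0, 0, 0]
    - [0, 0, 0]
    - [0, 0, 0]
  hand: [1, 1, 1, 1, 1, 1, 1]

```text
time: 48.32
tool_pos: [0.6364, 0.077, 0.2282]
tool_rot: [[-0.045, 0.863, -0.503], [0.999, 0.039, -0.023], [-0.0, -0.504, -0.864]]
wrist_force: [-0.5, 0.1, -1.0]
finger_gap: 0.0327
gripper_force: 25.0
```

```bash
python3 g1.py ; python3 ang.py | grep glass|head -3;python3 - <<'E'
from h import *
for n in ["side"]:
    read_camera(n);print(n,[np.round(d['bbox']).tolist()+[round(d['score'],2)] for d in models.boxes_of("clip1",n)])
E
```

```text
t 48.325 p [0.6364 0.077  0.2282] q [ 0.04  0.91 -0.42  1.08  0.2   1.72 -0.29] F [-0.5  0.1 -1. ] gap 0.0327 gf 25.000372231006622
pin est [-0.0059 -0.0006  0.1803]
side glass 0.96 [(11, -15, 12), (23, -15, 16), (35, -15, 17), (47, -14, 17), (59, -15, 16), (71, -15, 17), (83, -16, 17), (95, -17, 16), (107, -17, 17), (119, -17, 17)]
side [[374.0, 225.0, 397.0, 263.0, 0.8], [275.0, 147.0, 297.0, 177.0, 0.76], [288.0, 152.0, 296.0, 171.0, 0.72], [297.0, 158.0, 324.0, 192.0, 0.7]]
```

Emit:
apply_moves:
  delta_pos:
    - [0, 0, 3]
    - [0, 0, 5]
    - [0, 0, 5]
    - [0, 0, 5]
    - [0, 0, 5]
    - [0, 0, 5]
    - [0, 0, 5]
    - [0, 0, -20]
    - [0, 0, -45]
    - [0, 0, -45]
  twist:
    - [0, 0, 0]
    - [0, 0, 0]
    - [0, 0, 0]
    - [0, 0, 0]
    - [0, 0, 0]
    - [0, 0, 0]
    - [0, 0, 0]
    - [0, 0, 0]
    - [0, 0, 0]
    - [0, 0, 0]
  hand: [1, 1, 1, -1, -1, -1, -1, -1, -1, -1]

```text
time: 49.88
tool_pos: [0.66, 0.0793, 0.2684]
tool_rot: [[-0.046, 0.865, -0.5], [0.999, 0.04, -0.022], [0.001, -0.501, -0.866]]
wrist_force: [-0.3, 0.3, -0.2]
finger_gap: 0.0882
gripper_force: 0.0
```

```bash
python3 ang.py | grep glass|head -3; python3 - <<'E'
from h import *
R=toolR(-np.pi/2,0);st()
p=manip.get_state()['tool_pos']
go([((p[0],p[1]+.02,.36),R),((.55,.358,.36),R),((.52,.358,.2),R)])
E
```

```text
side glass 0.93 [(11, -15, 12), (23, -15, 16), (35, -15, 17), (47, -14, 17), (59, -15, 16), (71, -15, 17), (83, -16, 17), (95, -17, 16), (107, -17, 17), (119, -17, 17)]
side glass 0.77 [(11, -129, -99), (23, -132, -99), (35, -131, -98), (47, -132, -99), (59, -131, -99), (71, -132, -100), (83, -131, -99), (95, -131, -98), (107, -133, -98), (119, -132, -97)]
t 50.075 p [0.6581 0.0787 0.2661] q [ 0.02  0.92 -0.42  0.96  0.19  1.83 -0.28] F [ 0.2 -0.4 -0.2] gap 0.0877 gf 0.0
d [19.9, -46.7, -81.5] tw [-0.53, 0.013, 0.045] rows 2.9
d [284.0, -129.5, -33.1] tw [-0.53, 0.013, 0.045] rows 4.5
d [285.4, -74.5, 120.1] tw [-0.53, 0.013, 0.045] rows 2.6
```

Emit:
apply_moves:
  delta_pos:
    - [0, 0, -45]
    - [8, -20, -75]
    - [20, -47, -83]
    - [70, -65, -75]
    - [120, -80, -65]
    - [175, -98, -55]
    - [230, -114, -45]
    - [284, -129, -33]
    - [284, -112, 15]
    - [285, -93, 67]
    - [285, -74, 120]
    - [285, -74, 120]
  twist:
    - [0, 0, 0]
    - [-0.15, 0, 0.01]
    - [-0.32, 0, 0.03]
    - [-0.45, 0.01, 0.045]
    - [-0.53, 0.013, 0.045]
    - [-0.53, 0.013, 0.045]
    - [-0.53, 0.013, 0.045]
    - [-0.53, 0.013, 0.045]
    - [-0.53, 0.013, 0.045]
    - [-0.53, 0.013, 0.045]
    - [-0.53, 0.013, 0.045]
    - [-0.53, 0.013, 0.045]
  hand: [-1, -1, -1, -1, 1, 1, 1, 1, 1, 1, 1, 1]

```text
time: 51.58
tool_pos: [0.5179, 0.3555, 0.1963]
tool_rot: [[-0.001, 1.0, -0.006], [1.0, 0.001, -0.005], [-0.005, -0.006, -1.0]]
wrist_force: [0.1, -0.7, 0.1]
finger_gap: 0.0104
gripper_force: 0.0
```

```bash
python3 ang.py|grep -E "glass"; python3 - <<'E'
from h import *
R=toolR(-np.pi/2,0);st()
go([((.52,.358,.103),R),((.63,.358,.103),R)])
for n in P:
    for d in models.masks_of("clip1",n):
        b=d['bbox'];c=(b[0]+b[2])/2
        if (n=="top" and c<290) or (n=="side" and c<330):
            r={v:(int(np.flatnonzero(q).min()),int(np.flatnonzero(q).max())) for v,q in enumerate(d['mask']) if q.any()}
            print(n,round(c),[(v,)+r[v] for v in sorted(r)][::4])
for nm,y in(("mid0",.0),("right",-.1147)):
    for n in("top","side"):
        print(nm,n,[proj(n,rest(x,y+w,.16+z))[0].round(1).tolist() for x,z in((.025,.057),(-.035,.057),(-.022,-.042)) for w in(.02,-.02)])
E
```

```text
side glass 0.88 [(11, -129, -99), (23, -132, -99), (35, -131, -98), (47, -132, -98), (59, -131, -99), (71, -132, -100), (83, -131, -99), (95, -131, -98), (107, -133, -98), (119, -132, -99)]
side glass 0.64 [(11, -15, 12), (23, -17, 16), (35, -15, 17), (47, -16, 17), (59, -17, 16), (71, -17, 17), (83, -16, 17), (95, -17, 16), (107, -17, 17), (119, -17, 16)]
top glass 0.95 [(23, -130, -93), (35, -131, -93), (47, -131, -94), (59, -131, -95), (71, -131, -93), (83, -129, -93), (95, -129, -94), (107, -132, -92), (119, -132, -93)]
top glass 0.68 [(23, -16, 22), (35, -15, 22), (47, -16, 22), (59, -15, 22), (71, -16, 22), (83, -15, 23), (95, -16, 22), (107, -15, 23), (119, -17, 23)]
t 51.775 p [0.5233 0.3587 0.2035] q [-0.51  0.57 -0.23  1.62  0.15  0.96 -0.79] F [-0.1 -0.3 -0. ] gap 0.0005 gf 0.0
d [-1.0, -3.9, 100.5] tw [0.006, -0.004, -0.001] rows 1.6
d [-0.9, 106.1, 101.1] tw [0.006, -0.004, -0.001] rows 1.8
side 287 [(147, 283, 285), (151, 282, 295), (155, 281, 300), (159, 280, 298), (163, 278, 296), (167, 276, 293), (171, 274, 291), (175, 278, 283)]
side 311 [(157, 308, 310), (161, 306, 318), (165, 305, 325), (169, 304, 322), (173, 303, 320), (177, 301, 318), (181, 300, 316), (185, 300, 309)]
top 216 [(131, 209, 224), (135, 209, 225), (139, 209, 225), (143, 209, 225), (147, 207, 226), (151, 207, 226), (155, 208, 226), (159, 209, 226), (163, 209, 226), (167, 210, 226), (171, 210, 226)]
top 113 [(167, 117, 121), (171, 105, 117), (175, 105, 114)]
mid0 top [[209.8, 130.5], [227.1, 129.7], [208.3, 148.5], [226.3, 147.6], [215.1, 174.5], [231.5, 173.7]]
mid0 side [[293.2, 151.7], [301.2, 154.9], [282.1, 147.0], [290.2, 150.2], [273.7, 175.1], [281.5, 178.7]]
right top [[259.3, 128.2], [276.4, 127.4], [259.9, 146.0], [277.8, 145.2], [261.9, 172.2], [278.2, 171.4]]
right side [[316.9, 161.1], [325.7, 164.6], [306.0, 156.4], [314.9, 160.0], [296.8, 185.8], [305.4, 189.8]]
```

```bash
python3 - <<'E'
from h import *
for a,b in(((234.4,159.4),(110.8,174.4)),((235,161),(110,171)),((236.4,163.6),(107.9,172.7)),((215+69/3.6,140+76/3.6),(95+32/2.2,115+126/2.2))):print(tri(np.array(a,float),np.array(b,float)))
E
```

```text
(array([0.57214062, 0.35781337, 0.10749272]), np.float64(1.167997702874402))
(array([0.5828248 , 0.36594427, 0.09553256]), np.float64(0.5112608185498004))
(array([0.58489466, 0.37551747, 0.08099938]), np.float64(2.6742112727798713))
(array([0.57951118, 0.36686799, 0.09562231]), np.float64(0.5185083787200995))
```

Emit:
apply_moves:
  delta_pos:
    - [-1, -4, 50]
    - [-1, -4, 100]
    - [-1, -4, 100]
  twist:
    - [0, 0, 0]
    - [0, 0, 0]
    - [0, 0, 0]
  hand: [1, 1, 1]

```text
time: 52.25
tool_pos: [0.5162, 0.3555, 0.0986]
tool_rot: [[-0.0, 1.0, -0.002], [1.0, 0.0, -0.003], [-0.003, -0.002, -1.0]]
wrist_force: [0.9, 0.1, 0.7]
finger_gap: 0.0001
gripper_force: 0.0
```

Emit:
apply_moves:
  delta_pos:
    - [9, 0, 12]
    - [9, 25, 12]
    - [9, 50, 12]
    - [9, 75, 12]
    - [9, 95, 12]
    - [9, 105, 12]
    - [9, 110, 12]
    - [9, 110, 12]
  twist:
    - [0, 0, 0]
    - [0, 0, 0]
    - [0, 0, 0]
    - [0, 0, 0]
    - [0, 0, 0]
    - [0, 0, 0]
    - [0, 0, 0]
    - [0, 0, 0]
  hand: [1, 1, 1, 1, 1, 1, 1, 1]

```text
time: 53.25
tool_pos: [0.6213, 0.3676, 0.0908]
tool_rot: [[-0.002, 1.0, -0.01], [1.0, 0.002, -0.001], [-0.001, -0.01, -1.0]]
wrist_force: [-23.2, -6.3, 18.1]
finger_gap: 0.0002
gripper_force: 12.1
```

```bash
python3 - <<'E'
from h import *
st();T={}
for n in P:
    read_camera(n);T[n]=models.tip_of("lamp_switch_tip",n)[:2];print(n,T[n])
for a in T["side"]:
    for b in T["top"]:print(tri(np.array(a['xy']),np.array(b['xy'])))
for x,z in((.58,.096),(.618,.106),(.657,.096)):print(proj("side",[x,.366,z]),proj("top",[x,.366,z]))
E
```

```text
t 53.25 p [0.6213 0.3676 0.0908] q [-0.47  0.85 -0.2   1.4   0.18  0.91 -0.72] F [-23.2  -6.3  18.1] gap 0.0002 gf 12.101545929908752
side [{'xy': [245.2, 157.8], 'score': 0.48}]
top []
[[233.87278291 161.05594345]] [[110.02442522 171.77199304]]
[[241.79758147 156.40044355]] [[109.11137982 156.1469361 ]]
[[249.92612614 156.48526908]] [[111.56922676 142.41258238]]
```

Emit:
apply_moves:
  delta_pos:
    - [0, -15, -5]
    - [0, -45, -60]
    - [0, -60, -110]
    - [0, -60, -110]
  twist:
    - [0, 0, 0]
    - [0, 0, 0]
    - [0, 0, 0]
    - [0, 0, 0]
  hand: [1, 1, 1, 1]

```text
time: 53.95
tool_pos: [0.5689, 0.3693, 0.2058]
tool_rot: [[-0.002, 1.0, 0.011], [1.0, 0.002, 0.008], [0.008, 0.011, -1.0]]
wrist_force: [0.3, -0.7, -0.6]
finger_gap: 0.0003
gripper_force: 0.0
```

```bash
cat > lamp.py <<'E'
from h import *
st();T={}
for n in P:
    im=read_camera(n);T[n]=models.tip_of("lamp_switch_tip",n)[:3];print(n,[(d['xy'],d['score']) for d in T[n]])
    g=im.max(2)
    x0,y0,x1,y1=(225,145,262,185) if n=="side" else (98,130,135,182)
    m=(g[y0:y1,x0:x1]<35).astype(np.uint8);k,l,s,c=cv2.connectedComponentsWithStats(m)
    print([(s[i,4],(c[i]+[x0,y0]).round(1).tolist(),s[i,:4].tolist()) for i in range(1,k) if s[i,4]>3])
for a in T["side"]:
    for b in T["top"]:
        r=tri(np.array(a['xy']),np.array(b['xy']))
        if r[1]<3:print(r)
E
python3 lamp.py
```

```text
t 53.95 p [0.5689 0.3693 0.2058] q [-0.5   0.64 -0.22  1.5   0.16  1.01 -0.76] F [ 0.3 -0.7 -0.6] gap 0.0003 gf 0.0
side [([308.3, 174.0], 0.49)]
[(np.int32(10), [248.0, 159.1], [21, 13, 5, 3])]
top [([112.6, 145.2], 0.46)]
[(np.int32(47), [111.3, 146.1], [10, 13, 8, 8])]
```

Emit:
apply_moves:
  delta_pos:
    - [-2, 0, 60]
    - [-2, 0, 108]
    - [-2, 30, 108]
    - [-2, 50, 108]
    - [-2, 56, 108]
    - [-2, 60, 108]
    - [-2, 60, 108]
  twist:
    - [0, 0, 0]
    - [0, 0, 0]
    - [0, 0, 0]
    - [0, 0, 0]
    - [0, 0, 0]
    - [0, 0, 0]
    - [0, 0, 0]
  hand: [1, 1, 1, 1, 1, 1, 1]

```text
time: 55.02
tool_pos: [0.6208, 0.363, 0.0883]
tool_rot: [[-0.001, 1.0, -0.012], [1.0, 0.001, -0.005], [-0.005, -0.012, -1.0]]
wrist_force: [-17.5, -5.4, 9.3]
finger_gap: 0.0005
gripper_force: 9.5
```

Emit:
apply_moves:
  delta_pos:
    - [0, 3, -4]
    - [0, 6, -4]
    - [0, 8, -4]
    - [0, 8, -4]
  twist:
    - [0, 0, 0]
    - [0, 0, 0]
    - [0, 0, 0]
    - [0, 0, 0]
  hand: [1, 1, 1, 1]

```text
time: 55.52
tool_pos: [0.6212, 0.3631, 0.089]
tool_rot: [[-0.004, 1.0, -0.027], [1.0, 0.004, -0.009], [-0.009, -0.027, -1.0]]
wrist_force: [-31.9, -7.1, 6.9]
finger_gap: 0.0006
gripper_force: 16.5
```

Emit:
apply_moves:
  delta_pos:
    - [0, -20, -5]
    - [0, -60, -50]
    - [0, -80, -110]
    - [0, -100, -170]
    - [0, -100, -170]
  twist:
    - [0, 0, 0]
    - [0, 0, 0]
    - [0, 0, 0]
    - [0, 0, 0]
    - [0, 0, 0]
  hand: [1, 1, 1, 1, 1]

```text
time: 56.15
tool_pos: [0.5358, 0.366, 0.2694]
tool_rot: [[-0.001, 1.0, 0.008], [1.0, 0.001, 0.006], [0.006, 0.008, -1.0]]
wrist_force: [0.5, -0.1, -1.1]
finger_gap: 0.0008
gripper_force: 0.0
```

```bash
python3 lamp.py; python3 ang.py|grep glass; python3 chk.py
```

```text
t 56.15 p [0.5358 0.366  0.2694] q [-0.5   0.53 -0.24  1.53  0.14  1.09 -0.77] F [ 0.5 -0.1 -1.1] gap 0.0008 gf 0.0
side [([249.9, 161.5], 0.51)]
[(np.int32(4), [248.0, 159.2], [22, 14, 3, 2])]
top [([112.2, 147.6], 0.46), ([227.8, 182.9], 0.25)]
[(np.int32(48), [111.2, 146.2], [10, 13, 8, 8])]
(array([0.65242614, 0.37202195, 0.07345911]), np.float64(1.6153410750169712))
side glass 0.98 [(11, -15, 17), (23, -15, 16), (35, -15, 17), (47, -14, 17), (59, -17, 16), (71, -16, 17), (83, -16, 17), (95, -17, 16), (107, -17, 17), (119, -17, 17)]
side glass 0.93 [(11, -129, -99), (23, -132, -99), (35, -131, -98), (47, -132, -98), (59, -131, -99), (71, -132, -100), (83, -131, -99), (95, -133, -98), (107, -133, -98), (119, -132, -97)]
top glass 0.82 [(23, -130, -93), (35, -131, -93), (47, -131, -94), (59, -131, -95), (71, -131, -93), (83, -129, -93), (95, -129, -94), (107, -132, -94), (119, -132, -93)]
top glass 0.64 [(23, -16, 22), (35, -15, 22), (47, -16, 21), (59, -15, 22), (71, -16, 22), (83, -15, 23), (95, -16, 22), (107, -15, 22), (119, -19, 21)]
clip1 [ 0.609 -0.035  0.167] rest [-0.003 -0.111  0.166] e 0.2 0.9 0.61
clip1 [ 0.606 -0.353  0.051] rest [ 0.039 -0.429  0.056] e 1.6 0.71 0.57
clip1 [0.605 0.083 0.161] rest [0.001 0.006 0.161] e 0.4 0.61 0.55
clip1_mouth [ 0.61  -0.359  0.034] rest [ 0.052 -0.435  0.043] e 1.0 0.7 0.84
panel1 [0.275 0.305 0.003] rest [-0.196  0.244 -0.136] e 2.2 0.93 0.55
panel1 [ 0.169 -0.308  0.005] rest [-0.314 -0.363 -0.201] e 0.8 0.74 0.97
panel1 [ 0.562 -0.042  0.083] rest [-0.002 -0.116  0.069] e 1.2 0.73 0.63
panel1 [0.551 0.07  0.102] rest [-0.017 -0.004  0.083] e 0.6 0.66 0.74
```

```bash
python3 -c "
from bench import manip
print(manip.sign_off())"
```

```text
the job is handed in; nothing more can be done
None
```

I handed the job in at about 56 s: both panels present are leaned in the middle and right bays, each clipped to the back board, and the lamp switch was then pushed to its stop. The middle panel had swung about 0.17 rad after clipping, so I straightened and re-clipped it before touching the switch. Final camera measurements show both panels straight and the clips centred; the lever angle I only inferred, from an estimated 0.9 rad and from it not moving under 32 N. The hand-in gave no verdict.

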